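# Rig the board-drying rack in a cheese ripening room

### The job

Hang both blue comb arms on the two slotted posts, each in the top two slots of its post: press the hook tabs in until the rear plate meets the post, then down until they seat fully. Then lift every ripening board straight up out of the washing holder by its top edge and stand each one upright in its own slot of the comb arms, bridging both arms and roughly centred between them, and let go. Do not tip or drop a board, and leave the cheeses, jar, brush and mould where they are.

Things in the scene. Friction and masses are not known exactly. Their poses are not given: they have to be found in the camera images.
- rack: Fixed stand with two slotted steel posts. Sizes in mm. Origin at table level, midway between the posts in the plane of their front faces; x points into the posts (away from the robot), y left, z up. Posts at y=+60 and -60, each 60 wide, 185 high, front sheet 6 thick, open 35 deep behind.
- top_slots (a point): Middle of the lower edge of the left post's top slot. Each post has a column of three slots 14 wide, 28 high, lower edges at z=55, 95, 135. Use the top two. Tabs pass through while the arm is held 12 to 18 above its seated height; then the arm goes down about 15.
- seat_left (a point): On the front face of the left post (y=+60), 73 above the table: where an arm's origin lies when its tabs are fully seated in the top two slots, the arm's axes parallel to the rack's.
- seat_right (a point): The same for the right post (y=-60).
- comb_1: Blue comb arm, 0.3 kg, one of two alike; either fits either post. Starts standing right way up on its flat base flange (230 long, 50 wide, 5 high). Sizes in mm. Origin: middle of the lower edge of the BACK face of its rear plate (50 wide, 78 high, 5 thick); z up; the arm runs 230 along its own -x. A web 10 wide on the flange has its top edge at z=30, where boards rest.
- comb_2: Same as comb_1.
- comb_1_lug (a point): Top centre of the orange lug of this arm, for gripping: the lug is 30 long (x), 12 wide (y), 40 high, at arm x=-122, y=0, z=30 to 70, near the centre of mass.
- comb_1_tabs (a point): Back face of the rear plate at the upper tab. Two steel hook tabs, one above the other, 8 wide, stick out 13.5 backwards (+x). Necks are 10 high, undersides at arm z=22 and 62; each tip turns 12 DOWN below its neck (22 high in all); gap between plate and hook 8.5, so a seated arm has about 2.5 play and droops up to 0.04 rad.
- comb_1_slot1 (a point): Floor of the arm's rearmost board slot. The four slots lie at arm x=-32, -82, -162 and -212, floor z=30, each between two steel prongs: 14 clear up to z=68, then flared to 25 wide at the tips, z=80.
- comb_2_lug (a point): Top centre of the orange lug of this arm, for gripping: the lug is 30 long (x), 12 wide (y), 40 high, at arm x=-122, y=0, z=30 to 70, near the centre of mass.
- comb_2_tabs (a point): Back face of the rear plate at the upper tab. Two steel hook tabs, one above the other, 8 wide, stick out 13.5 backwards (+x). Necks are 10 high, undersides at arm z=22 and 62; each tip turns 12 DOWN below its neck (22 high in all); gap between plate and hook 8.5, so a seated arm has about 2.5 play and droops up to 0.04 rad.
- comb_2_slot1 (a point): Floor of the arm's rearmost board slot. The four slots lie at arm x=-32, -82, -162 and -212, floor z=30, each between two steel prongs: 14 clear up to z=68, then flared to 25 wide at the tips, z=80.
- holder: Fixed grey and white plastic washing holder, 220 long (x) x 210 wide (y), floor top at z=8, walls up to z=63; origin: centre of its underside. Boards stand across it (in the y-z plane) in four slots 14 wide at x=+75, +25, -25, -75, held at both ends by slotted cheeks 55 deep.
- board_1: Wooden ripening board, 10 thick (x) x 180 wide (y) x 110 high (z), 0.14 kg; origin: centre of its lower edge face, z up through the board. It starts upright in one slot of the holder, its lower edge 8 above the table, the upper 47 of it free above the holder. All boards are alike. Three or four are present (absent ones read None).
- board_2: Same as board_1.
- board_3: Same as board_1.
- board_4: Same as board_1.
- cheese_1: Bystander: small white cheese, 100 across, 38 high; origin at the centre of its underside.
- cheese_2: Bystander: small white cheese, 100 across, 38 high; origin at the centre of its underside.
- cheese_3: Bystander: small white cheese, 100 across, 38 high; origin at the centre of its underside.
- cheese_4: Bystander: small white cheese, 100 across, 38 high; origin at the centre of its underside.
- jar: Bystander: clear jar with a blue cap, 64 across, 85 high; origin at the centre of its underside.
- brush: Bystander: brush lying on the table.
- mould: Bystander: white plastic mould cup, 100 across, 90 high; origin at the centre of its underside.
There are look-alikes about, which are no part of the job. Leave any brown look-alike of the comb_1 alone.

How it is judged:
By the outcome, as a careful person would: the job done as asked, in the order asked, and still so for the second after the job is handed in, with the robot touching nothing.
Of board_1, board_2, board_3, board_4 only 3 to 4 are there at a start; the rules pass over those that are not, and their reading is None.
At some moment in a run one of comb_1, comb_2 may be knocked a few centimetres aside while the robot is not near it.
It also fails if it takes over 200 s, if anything falls off the work surface, if the arm or the gripper's body presses on something with over 40 N, if the wrist force passes 120 N, or if a joint passes its speed limit or range.

### The arm

A 7-joint arm with a two-finger parallel gripper is mounted at the origin on the work surface. World frame = base frame: x ahead of the robot, y to its left, z up, the work surface at z = 0. Lengths are in m, angles in rad, forces in N, time in s.
With the tool pointing down it reaches from about 0.4 to 0.875 m from the base axis. Payload 19.3 kg.
Tool frame: the origin (TCP) lies at the very end of the fingers, on their centre line; the grasp point (between the pads) lies 19 mm behind it; z points along the fingers, y is the direction in which the jaws open and shut (so a half turn about z gives the same grasp; the last joint's range is limited). The gripper opens to 85 mm and grips with 20 to 120 N. Pads are 22 mm wide; open, the fingers measure 114 mm over their backs; the gripper's body (76 mm by 85 mm) begins 54 mm behind the grasp point. The pads swing forward as they close: fully open they stand 13 mm farther back than shut.
Start: joints at [-1.292, 0.521, -0.036, 1.599, 0.021, 1.021, -0.113], TCP at [0.214, 0.587, 0.231] pointing down, gripper open.
Joint ranges: [-2.91, 2.91], [-0.3, 2.13], [-1.5, 1.42], [0.17, 2.43], [-1.26, 4.41], [0.16, 1.93], [-2.52, 2.52]. Speed limits (rad/s): [1.89, 1.89, 2.39, 2.39, 3.01, 3.01, 3.01].

### API

Orientations are given as [roll, pitch, yaw] about the fixed x, y, z axes, in that order (R = Rz(yaw) Ry(pitch) Rx(roll)).
In Python, from workcell import bot, viewer gives the robot as it stands.
- The arm moves only by the shell command python3 -m creep 'ROWS' [FORCE]. ROWS is JSON, a list of rows, each an object of numbers: "rx", "ry", "rz": the turn, a rotation vector about the tool's x, y, z in degrees; "tx", "ty", "tz": the shift along the tool's x, y, z in mm; "hand": the closure, from -1 (fully open) to 1 (shut), so that 0 is half open. In form: [{"rx": .., "ry": .., "rz": .., "tx": .., "ty": .., "tz": .., "hand": ..}, ...]. A call has 1 to 8 rows; each row is the pose to reach, as a shift and turn from the pose commanded when the call began, along the tool's axes at that moment; what a row does not reach only later rows make up. A row lasts 1/10 s, in which the tool goes at most 50 mm and 8.59 degrees, less where a joint would pass 70% of its speed; a pose out of reach is approached as far as the arm can. A call with a gripper value outside its range is refused whole. The fingers move at their own pace and stop on an object; FORCE is the grip in N (left out, the last holds). Time passes only in rows, so rows that repeat a pose let the fingers close. It gives the time, the measured TCP pose, the force and the opening at its end, in the units of the state.
- bot.observe(): the state, without advancing time (a new reading comes with each control period).
- viewer.grab_frame(name): name is "side" or "top" or "wrist"; returns a dict with "pixels" (384x512x3 uint8, blue, green, red), "vertical_fov" (degrees; the focal length in pixels is half the picture's height over the tangent of half this angle, whatever the lens; pixels are square), "cx", "cy" (the principal point, pixels), "rvec" (rotation vector, rad) and "tvec" (3), from world to camera coordinates, as OpenCV has them; the wrist camera has in their place "tool_from_camera" (4x4, takes a point from camera to tool coordinates, whose origin is the TCP and whose axes are the flange's). Camera axes: x right, y down, z forward; pixel columns grow to the right and rows downward; lengths in m; the calibration is good to about 2 mm. A picture is of the moment at which its call begins: read the wrist's pose just before it. There is no depth.
- bot.job_done(): hands the job in, once; it reports no verdict.
Trained networks look in a picture, given as the dict that the camera call returned (one of the last four; its "shot" number tells which), for a name from the list of things; names that differ only in an ending like _2 or _b are one class to them, and where a whole thing is asked for, a point or a joint stands for the part that bears it (a point fixed in the world has none). Each returns a list of dicts, best first, with "score" (0 to 1); they miss things now and then, are a little off and sometimes report something else, mostly with a low value. They report only what shows in the picture. A call takes as long as a camera call. They do not tell look-alikes from the thing itself.
- viewer.outline_of(target, picture): "mask" (384x512 bool, what is visible of it) and "bbox" ([left, top, right, bottom] in pixels, round what is visible of it).
The state is a dict: "clock": time; "qpos": joint angles; "qd": joint speeds; "joint_efforts": joint torques, N m; "position": TCP position; "tool_rot": TCP orientation; "force": force on the tool from outside, world axes, zero at the start; "moment": the same for the moment, N m; "grip_width": finger opening in m.
Only numpy, scipy, OpenCV 4.12 (cv2) and the standard library are available. Lean on these libraries where they do the work, as an engineer would, in place of code of your own. Each camera call takes 0.05 s, during which the arm holds its last target.

## Working session

There is one attempt and no reset: what is moved stays moved. The work goes in short steps, Python scripts to look and compute and a shell command to move; the robot and the scene stay as the last step left them, time stands still between calls to the robot, and variables do not carry over. Pictures are saved under pics/ and viewed, and the job is handed in when it is done.

```bash
ls; mkdir -p pics
cat > h.py <<'E'
import numpy as np, cv2
from workcell import bot, viewer
from scipy.spatial.transform import Rotation as R
def K(p):
    h,w=p["pixels"].shape[:2]; f=h/2/np.tan(np.radians(p["vertical_fov"])/2)
    return np.array([[f,0,p["cx"]],[0,f,p["cy"]],[0,0,1]])
def ext(p,st=None):
    if "rvec" in p:
        return cv2.Rodrigues(np.array(p["rvec"],float))[0], np.array(p["tvec"],float).ravel()
    T=np.eye(4);T[:3,:3]=R.from_euler('xyz',st["tool_rot"]).as_matrix();T[:3,3]=st["position"]
    W=np.linalg.inv(T@np.array(p["tool_from_camera"])); return W[:3,:3],W[:3,3]
def proj(p,X,st=None):
    r,t=ext(p,st); c=(np.atleast_2d(X)@r.T+t)@K(p).T; return c[:,:2]/c[:,2:]
def onz(p,uv,z,st=None):
    r,t=ext(p,st); uv=np.atleast_2d(uv); d=np.c_[uv,np.ones(len(uv))]@np.linalg.inv(K(p)).T@r
    c=-r.T@t; return c+d*((z-c[2])/d[:,2:])
def save(p,n,s=1.5): cv2.imwrite("pics/"+n,cv2.resize(p["pixels"],None,fx=s,fy=s,interpolation=cv2.INTER_CUBIC))
E
python3 - <<'E'
from h import *
s=bot.observe(); print(s)
for n in ("side","top","wrist"):
    p=viewer.grab_frame(n); save(p,n+"0.png"); print(n,{k:v for k,v in p.items() if k!="pixels"})
    if "rvec" in p: r,t=ext(p); print("cam",-r.T@t)
E
```

```text
pics
{'clock': 0.0, 'qpos': array([-1.29216057,  0.52205125, -0.0363296 ,  1.5999847 ,  0.02120186,
        1.02112471, -0.11282247]), 'qd': array([ 0.00263917, -0.00050208, -0.0006699 ,  0.00045018, -0.0004149 ,
       -0.00054813, -0.00146445]), 'joint_efforts': array([ 1.30845503e-03, -9.27085948e+01,  1.98079102e+00, -3.69954371e+01,
        1.79476943e-02,  7.77966343e-03, -1.56522356e-05]), 'position': array([0.21354583, 0.58702557, 0.23071086]), 'tool_rot': array([-3.14041283e+00,  8.55489585e-05,  2.79272696e+00]), 'force': array([0.71849599, 0.49661101, 0.66072715]), 'moment': array([ 0.01550531,  0.02746312, -0.0133891 ]), 'grip_width': 0.08529651319849715}
side {'vertical_fov': 46.03069764966942, 'cx': 247.23558315589023, 'cy': 192.61148599646143, 'rvec': array([ 2.33048368, -0.52778138,  0.20684068]), 'tvec': array([-0.41458508,  0.29627375,  1.23413958]), 'shot': 1}
cam [ 0.10376174 -0.75557878  1.09594418]
top {'vertical_fov': 49.55087532650317, 'cx': 258.2241195906895, 'cy': 189.51842076105544, 'rvec': array([ 2.15919297, -2.20204664,  0.01781295]), 'tvec': array([0.09780099, 0.50125089, 1.24086474]), 'shot': 2}
cam [0.4414288  0.04776586 1.26626294]
wrist {'vertical_fov': 63.69797230134166, 'cx': 255.79132679214115, 'cy': 190.2346567161467, 'tool_from_camera': array([[ 7.71491178e-04, -9.46840623e-01, -3.21702096e-01,
         8.35776298e-02],
       [ 9.99999525e-01,  9.22370784e-04, -3.16588911e-04,
         3.71946428e-05],
       [ 5.96487856e-04, -3.21701699e-01,  9.46840885e-01,
        -1.42925832e-01],
       [ 0.00000000e+00,  0.00000000e+00,  0.00000000e+00,
         1.00000000e+00]]), 'shot': 3}
```

View pics/side0.png

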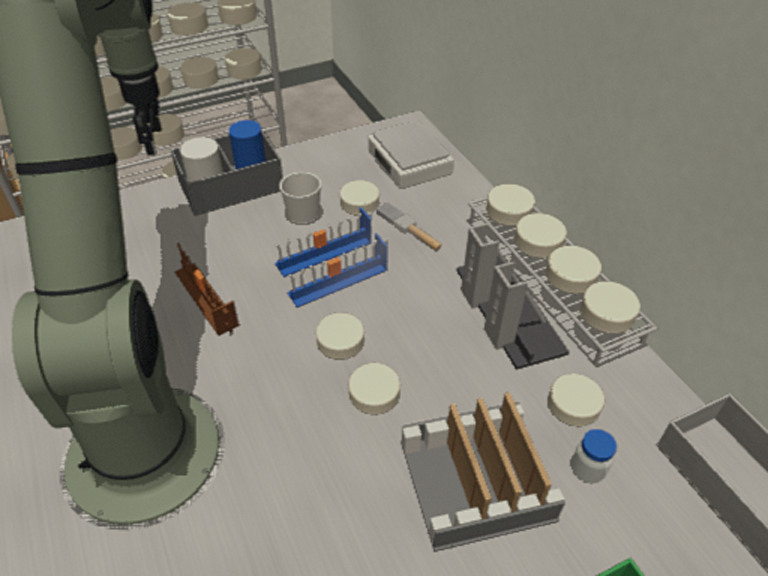

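View pics/top0.png

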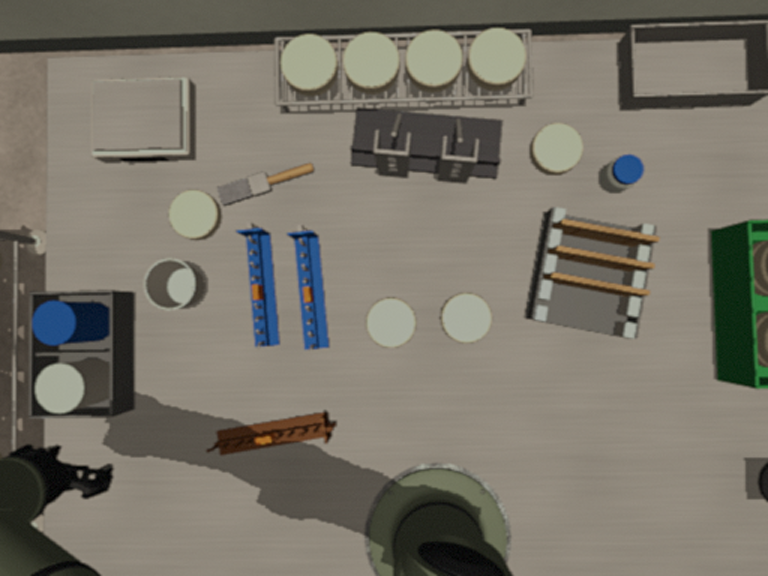

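View pics/wrist0.png

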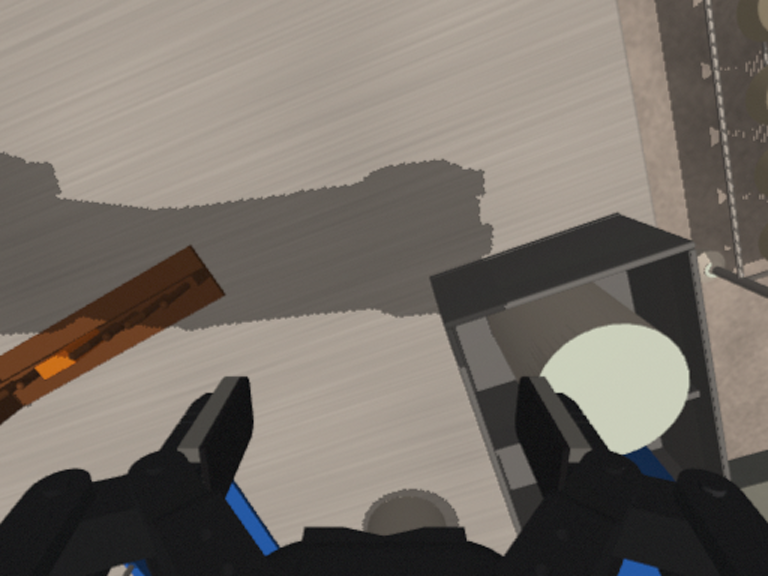

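```bash
cat > m.py <<'E'
from h import *
import sys, pickle
out={}
for n in ("top","side"):
    p=viewer.grab_frame(n); st=bot.observe(); out[n]=dict(p); out[n+"_st"]=st
    img=p["pixels"].copy()
    for t in ("rack","comb_1","holder","board_1","comb_1_lug","comb_1_tabs","comb_1_slot1","jar"):
        L=viewer.outline_of(t,p); out[n,t]=L
        for d in L:
            m=d["mask"]; ys,xs=np.nonzero(m)
            print(n,t,round(d["score"],2),[int(v) for v in d["bbox"]],m.sum(),"ctr@z=0",onz(p,[xs.mean(),ys.mean()],0.0)[0].round(3) if len(xs) else None)
            c,_=cv2.findContours(m.astype(np.uint8),0,2); cv2.drawContours(img,c,-1,(0,0,255) if d["score"]>.5 else (0,255,255),1)
    cv2.imwrite(f"pics/{n}_m.png",cv2.resize(img,None,fx=1.5,fy=1.5))
pickle.dump(out,open("masks.pkl","wb"))
E
python3 m.py
```

```text
top rack 0.79 [234, 71, 335, 123] 4164 ctr@z=0 [0.791 0.003 0.   ]
top rack 0.19 [157, 150, 185, 228] 1379 ctr@z=0 [0.51  0.345 0.   ]
top comb_1 0.72 [192, 148, 220, 234] 1302 ctr@z=0 [0.498 0.245 0.   ]
top comb_1 0.67 [141, 274, 221, 302] 1389 ctr@z=0 [0.208 0.323 0.   ]
top comb_1 0.59 [159, 149, 187, 231] 1326 ctr@z=0 [0.507 0.346 0.   ]
top holder 0.7 [191, 151, 217, 233] 1225 ctr@z=0 [0.498 0.246 0.   ]
top holder 0.67 [350, 136, 439, 225] 3976 ctr@z=0 [ 0.502 -0.311  0.   ]
top board_1 0.81 [363, 180, 435, 200] 445 ctr@z=0 [ 0.495 -0.328  0.   ]
top board_1 0.62 [366, 165, 436, 182] 497 ctr@z=0 [ 0.546 -0.341  0.   ]
top board_1 0.59 [368, 145, 440, 164] 690 ctr@z=0 [ 0.599 -0.35   0.   ]
top comb_1_lug 0.86 [139, 274, 226, 303] 1318 ctr@z=0 [0.208 0.323 0.   ]
top comb_1_lug 0.77 [160, 148, 184, 232] 1234 ctr@z=0 [0.504 0.345 0.   ]
top comb_1_tabs 0.79 [159, 148, 187, 229] 1359 ctr@z=0 [0.509 0.345 0.   ]
top comb_1_tabs 0.71 [140, 277, 225, 303] 1331 ctr@z=0 [0.208 0.324 0.   ]
top comb_1_slot1 0.88 [157, 148, 186, 231] 1353 ctr@z=0 [0.507 0.345 0.   ]
top comb_1_slot1 0.6
[... 1111 characters left out ...]
r@z=0 [0.213 0.323 0.   ]
side comb_1_lug 0.54 [266, 271, 379, 370] 4494 ctr@z=0 [ 0.491 -0.313  0.   ]
side comb_1_tabs 0.98 [181, 143, 250, 181] 1068 ctr@z=0 [0.514 0.363 0.   ]
side comb_1_tabs 0.93 [116, 160, 154, 222] 967 ctr@z=0 [0.212 0.329 0.   ]
side comb_1_tabs 0.4 [249, 135, 296, 168] 367 ctr@z=0 [0.721 0.358 0.   ]
side comb_1_tabs 0.18 [267, 271, 376, 369] 4163 ctr@z=0 [ 0.489 -0.314  0.   ]
side comb_1_slot1 0.6 [118, 161, 159, 221] 896 ctr@z=0 [0.213 0.323 0.   ]
side comb_1_slot1 0.57 [185, 135, 244, 185] 1170 ctr@z=0 [0.512 0.366 0.   ]
side jar 0.77 [384, 286, 410, 321] 801 ctr@z=0 [ 0.734 -0.36   0.   ]
side jar 0.44 [314, 261, 346, 338] 1114 ctr@z=0 [ 0.571 -0.286  0.   ]
```

```bash
cat >> h.py <<'E'
def delta(x,y,z,yaw,st=None):
    """tool delta (mm, deg) from current measured pose to world pose, tool pointing straight down, yaw in deg"""
    st=st or bot.observe(); A=R.from_euler('xyz',st["tool_rot"]); B=R.from_euler('xyz',[np.pi,0,np.radians(yaw)])
    d=A.inv().apply(np.array([x,y,z])-st["position"])*1000; r=(A.inv()*B).as_rotvec(degrees=True)
    print("t",d.round(1),"r",r.round(2),"now",st["position"].round(4),np.degrees(st["tool_rot"]).round(2),"w",round(st["grip_width"],4),"t",round(st["clock"],2))
E
python3 -c "
from h import *
delta(.42,.295,.3,180)"
```

```text
t [-293.9 -204.2  -68.7] r [ -0.    -0.   -19.98] now [0.2136 0.5874 0.2313] [-180.     -0.    160.02] w 0.0853 t 1.05
```

```bash
python3 -m creep '[{"tx":-36,"ty":-25,"tz":-30,"rz":-3},{"tx":-72,"ty":-50,"tz":-60,"rz":-6},{"tx":-110,"ty":-76,"tz":-69,"rz":-9},{"tx":-148,"ty":-102,"tz":-69,"rz":-12},{"tx":-186,"ty":-128,"tz":-69,"rz":-15},{"tx":-224,"ty":-154,"tz":-69,"rz":-18},{"tx":-260,"ty":-180,"tz":-69,"rz":-20},{"tx":-294,"ty":-204,"tz":-69,"rz":-20}]'
python3 -c "
from h import *
delta(.42,.295,.3,180)"
```

```text
t [-293.9 -204.2  -68.7] r [ -0.    -0.   -19.98] now [0.2136 0.5874 0.2313] [-180.     -0.    160.02] w 0.0853 t 1.05schema error: expected keys rx, ry, rz, tx, ty, tz, hand
```

All keys are required.

```bash
python3 -m creep '[{"rx":0,"ry":0,"rz":-3,"tx":-36,"ty":-25,"tz":-30,"hand":-1},{"rx":0,"ry":0,"rz":-6,"tx":-72,"ty":-50,"tz":-60,"hand":-1},{"rx":0,"ry":0,"rz":-9,"tx":-110,"ty":-76,"tz":-69,"hand":-1},{"rx":0,"ry":0,"rz":-12,"tx":-148,"ty":-102,"tz":-69,"hand":-1},{"rx":0,"ry":0,"rz":-15,"tx":-186,"ty":-128,"tz":-69,"hand":-1},{"rx":0,"ry":0,"rz":-18,"tx":-224,"ty":-154,"tz":-69,"hand":-1},{"rx":0,"ry":0,"rz":-20,"tx":-260,"ty":-180,"tz":-69,"hand":-1},{"rx":0,"ry":0,"rz":-20,"tx":-294,"ty":-204,"tz":-69,"hand":-1}]'
python3 - <<'E'
from h import *
delta(.42,.295,.3,180)
s=bot.observe(); p=viewer.grab_frame("wrist"); save(p,"w1.png"); p=viewer.grab_frame("top"); save(p,"t1.png")
delta(.42,.295,.3,180)
E
```

```text
clock: 1.85
position: [0.4211, 0.2932, 0.3006]
tool_rot: [3.141, 0.0, -3.141]
force: [0.5, 1.2, 0.7]
grip_width: 0.0851
t [1.1 1.8 0.6] r [0.02 0.03 0.06] now [0.4211 0.2932 0.3006] [ 1.7998e+02  3.0000e-02 -1.7994e+02] w 0.0851 t 1.85
t [3.3 4.7 0.6] r [-0.07  0.08 -0.39] now [0.4233 0.2903 0.3006] [-1.7993e+02  8.0000e-02  1.7961e+02] w 0.0855 t 1.95
```

View pics/w1.png

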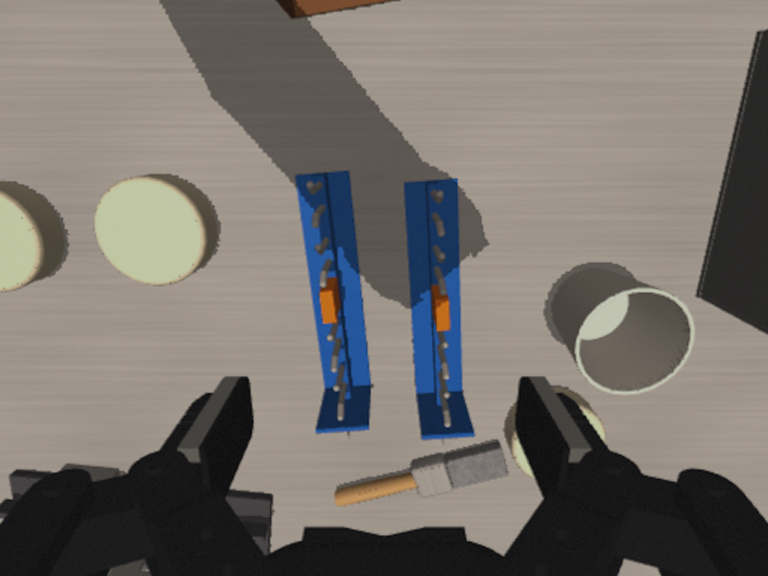

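```bash
cat > fit.py <<'E'
from h import *
from scipy.optimize import minimize
def box(x0,x1,y0,y1,z0,z1): return np.array([[x,y,z] for x in(x0,x1) for y in(y0,y1) for z in(z0,z1)])/1000
COMB=[box(-230,0,-25,25,0,5),box(-230,0,-5,5,0,30),box(-5,0,-25,25,0,78),box(-137,-107,-6,6,30,70)]
def place(B,q,z=0):
    c,s=np.cos(q[2]),np.sin(q[2]); return B@np.array([[c,-s,0],[s,c,0],[0,0,1]]).T+[q[0],q[1],z]
S=4
def render(p,boxes,q,st,z=0):
    h,w=p["pixels"].shape[:2]; im=np.zeros((h*S,w*S),np.uint8)
    for B in boxes:
        uv=(proj(p,place(B,q,z),st)+.5)*S-.5
        cv2.fillConvexPoly(im,cv2.convexHull(np.round(uv*16).astype(np.int32)),255,lineType=8,shift=4)
    return cv2.resize(im,(w,h),interpolation=cv2.INTER_AREA)/255.
def fit(views,boxes,q0,z=0,ig=None):
    def f(v):
        q=np.array(q0)+v*[.01,.01,.05]; e=0
        for i,(p,m,st) in enumerate(views):
            d=np.abs(render(p,boxes,q,st,z)-m)
            if ig is not None: d=d*~ig[i]
            e+=d.sum()/max(m.sum(),1)
        return e
    r=minimize(f,np.zeros(3),method="Nelder-Mead",options=dict(initial_simplex=np.array([[0,0,0],[1,0,0],[0,1,0],[0,0,1.]]),xatol=2e-3,fatol=1e-5,maxiter=300))
    r=minimize(f,r.x,method="Nelder-Mead",options=dict(initial_simplex=r.x+np.array([[0,0,0],[.3,0,0],[0,.3,0],[0,0,.3]]),xatol=2e-3,fatol=1e-5,maxiter=300))
    return np.array(q0)+r.x*[.01,.01,.05],r.fun
def blue(p):
    hsv=cv2.cvtColor(p["pixels"],cv2.COLOR_BGR2HSV); H,Sx,V=cv2.split(hsv)
    m=((H>100)&(H<130)&(Sx>120))|((H<14)&(Sx>170)&(V>100))
    return cv2.morphologyEx(m.astype(np.uint8),cv2.MORPH_CLOSE,np.ones((5,5)))
def comps(m,amin=300):
    n,l,s,c=cv2.connectedComponentsWithStats(m); return [(l==i,s[i],c[i]) for i in range(1,n) if s[i,4]>amin]
def overlay(p,boxes,q,st,z=0,img=None,col=(0,255,0)):
    img=p["pixels"].copy() if img is None else img
    m=(render(p,boxes,q,st,z)>.5).astype(np.uint8); c,_=cv2.findContours(m,0,2); cv2.drawContours(img,c,-1,col,1); return img
E
cat > combs.py <<'E'
from fit import *
import sys
st=bot.observe(); p=viewer.grab_frame("wrist"); img=p["pixels"].copy()
for m,s,c in comps(blue(p)):
    g=onz(p,c,0,st)[0]; 
    if not(.3<g[0]<.7 and .15<g[1]<.45 and s[3]>80): continue
    q,e=fit([(p,m.astype(float),st)],COMB,[g[0]+.115,g[1],.08])
    lug=place(np.array([[-.122,0,.07]]),q)[0]
    print("comb",q.round(4),"deg",np.degrees(q[2]).round(2),"err",round(e,3),"lug",lug.round(4)); overlay(p,COMB,q,st,img=img)
cv2.imwrite("pics/"+sys.argv[1],cv2.resize(img,None,fx=1.5,fy=1.5))
E
python3 combs.py c1.png
```

```text
comb [0.6062 0.2551 0.0854] deg 4.9 err 0.148 lug [0.4847 0.2447 0.07  ]
comb [0.6133 0.3535 0.0734] deg 4.21 err 0.162 lug [0.4917 0.3446 0.07  ]
```

View pics/c1.png

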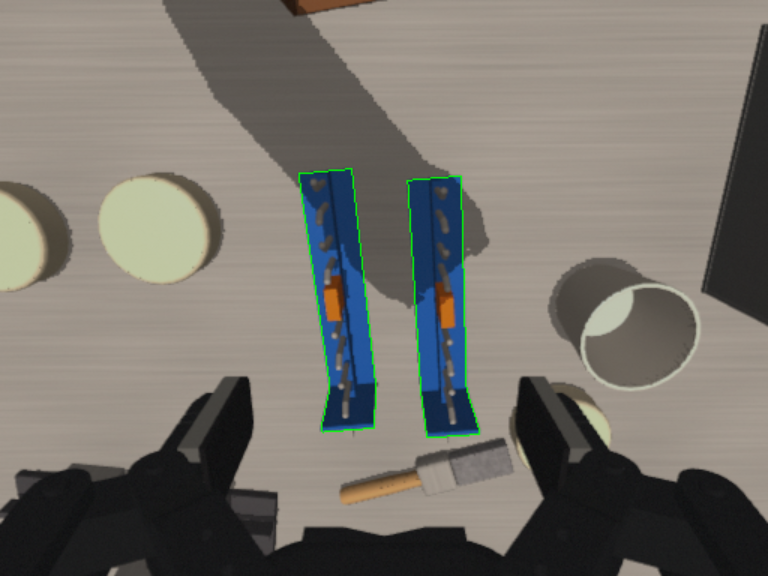

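```bash
python3 -m creep '[{"rx":0,"ry":-4,"rz":0,"tx":-10,"ty":-36,"tz":-20,"hand":-1},{"rx":0,"ry":-8,"rz":0,"tx":-20,"ty":-72,"tz":-40,"hand":-1},{"rx":0,"ry":-12,"rz":0,"tx":-30,"ty":-108,"tz":-60,"hand":-1},{"rx":0,"ry":-16,"rz":0,"tx":-40,"ty":-144,"tz":-60,"hand":-1},{"rx":0,"ry":-20,"rz":0,"tx":-50,"ty":-180,"tz":-60,"hand":-1},{"rx":0,"ry":-24,"rz":0,"tx":-60,"ty":-216,"tz":-60,"hand":-1},{"rx":0,"ry":-25,"rz":0,"tx":-70,"ty":-252,"tz":-60,"hand":-1},{"rx":0,"ry":-25,"rz":0,"tx":-77,"ty":-290,"tz":-60,"hand":-1}]'
python3 -m creep '[{"rx":0,"ry":0,"rz":0,"tx":0,"ty":0,"tz":0,"hand":-1},{"rx":0,"ry":0,"rz":0,"tx":0,"ty":0,"tz":0,"hand":-1}]'
cat > rackpic.py <<'E'
from h import *
import pickle
s=bot.observe(); p=viewer.grab_frame("wrist"); print(s["position"],s["tool_rot"])
cv2.imwrite("pics/r1.png",cv2.resize(p["pixels"],None,fx=1.5,fy=1.5,interpolation=cv2.INTER_CUBIC))
pickle.dump((dict(p),s),open("rack.pkl","wb"))
E
python3 rackpic.py
```

```text
clock: 2.8
position: [0.4971, 0.0049, 0.3606]
tool_rot: [3.141, 0.438, -3.139]
force: [1.1, 0.7, -0.2]
grip_width: 0.0855
clock: 3.0
position: [0.4972, 0.0056, 0.3604]
tool_rot: [3.141, 0.437, 3.141]
force: [-0.4, 0.2, -0.9]
grip_width: 0.0857
[0.49724234 0.00559559 0.36043556] [3.14103115 0.43650569 3.14136018]
```

View pics/r1.png

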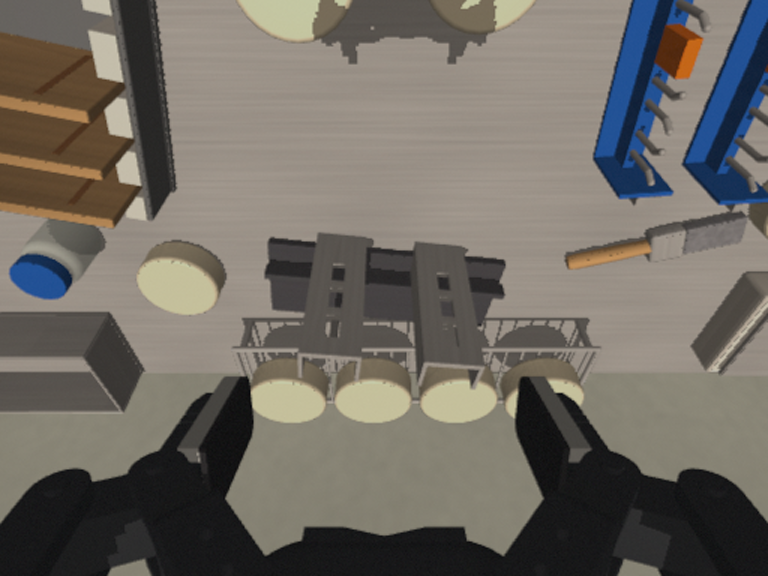

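Run:
```python
import pickle,cv2
p,s=pickle.load(open("rack.pkl","rb"))
c=p["pixels"][148:258,170:340]; c=cv2.convertScaleAbs(c,alpha=1.5,beta=10)
im=cv2.resize(c,None,fx=4.6,fy=4.6,interpolation=cv2.INTER_LANCZOS4)
for k in range(0,170,10):
    cv2.line(im,(int((k+.5)*4.6),0),(int((k+.5)*4.6),4),(0,0,255),1)
    if k%20==0: cv2.putText(im,str(170+k),(int(k*4.6),14),0,.35,(0,0,255),1)
for k in range(0,110,10):
    cv2.putText(im,str(148+k),(0,int((k+.5)*4.6)+4),0,.35,(0,0,255),1)
cv2.imwrite("pics/r1c.png",im)
```

```text
(no output)
```

View pics/r1c.png

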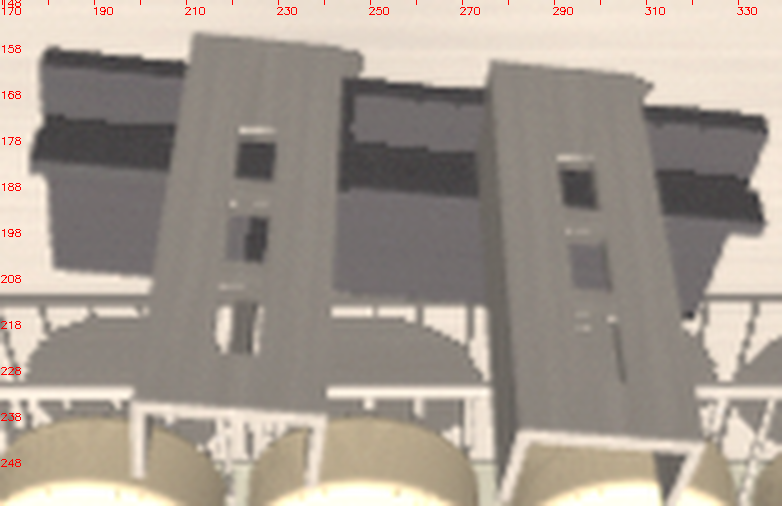

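```bash
cat > rackfit.py <<'E'
from fit import *
import pickle
from scipy.optimize import least_squares
p,s=pickle.load(open("rack.pkl","rb"))
z=4.6
obs=[(192,35,-90,0),(347,47,-30,0),(134,403,-90,185),(326,413,-30,185),(492,62,30,0),(645,78,90,0),(521,431,30,185),(703,439,90,185)]
# right post image-left: y from -90(left) to -30
uv=np.array([[170+(a+.5)/z-.5,148+(b+.5)/z-.5] for a,b,_,_ in obs])
X=np.array([[0,c,d] for _,_,c,d in obs])/1000
f=lambda q:(proj(p,place(X,q),s)-uv).ravel()
r=least_squares(f,[.75,0,0],x_scale=[.01,.01,.05],loss="soft_l1"); q=r.x
print(q.round(4),np.degrees(q[2]).round(2)); print(f(q).reshape(-1,2).round(1))
g=lambda v:(proj(p,place(X,v[:3],v[3]),s)-uv).ravel()
r2=least_squares(g,[.75,0,0,0],x_scale=[.01,.01,.05,.01]); print("with z",r2.x.round(4),g(r2.x).reshape(-1,2).round(1).tolist())
np.save("rack.npy",q)
im=cv2.resize(p["pixels"][148:258,170:340],None,fx=z,fy=z,interpolation=cv2.INTER_LANCZOS4)
def poly(P,col):
    w=proj(p,place(np.array(P)/1000,q),s); w=(w-[170,148]+.5)*z-.5; cv2.polylines(im,[w.round().astype(int)],True,col,1)
for y in(60,-60):
    poly([[0,y-30,0],[0,y+30,0],[0,y+30,185],[0,y-30,185]],(0,255,0))
    for h in(55,95,135): poly([[0,y-7,h],[0,y+7,h],[0,y+7,h+28],[0,y-7,h+28]],(0,0,255))
cv2.imwrite("pics/r1f.png",im)
E
python3 rackfit.py
```

```text
[ 0.7174  0.0149 -0.1147] -6.57
[[ 0.6 -0.3]
 [-0.6  0.1]
 [-0.3 -0. ]
 [ 0.6  0.8]
 [-0.1 -0.3]
 [-1.9 -0.8]
 [-0.1 -0.2]
 [ 1.1  1. ]]
with z [ 0.7186  0.015  -0.1133 -0.0013] [[0.7, -0.1], [-0.5, 0.2], [0.0, -0.2], [0.7, 0.6], [-0.1, -0.2], [-2.0, -0.8], [-0.2, -0.4], [0.9, 0.7]]
```

View pics/r1f.png

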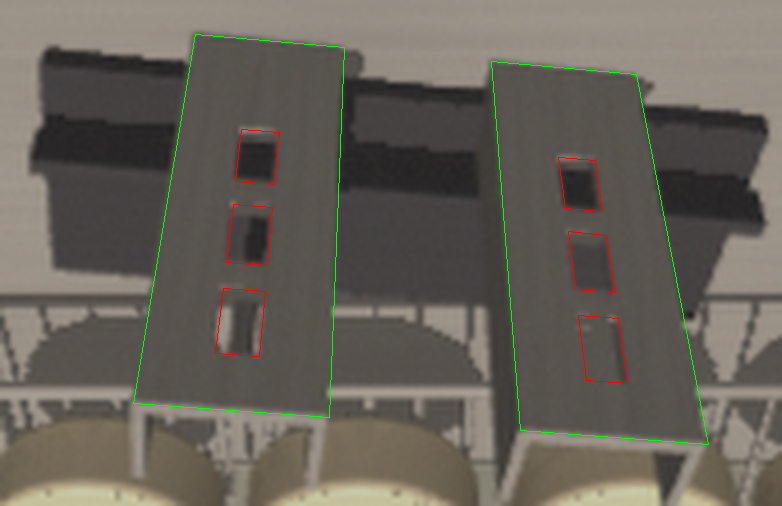

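```bash
python3 -c "
from h import *
delta(.4847,.2447,.16,184.9)"
```

```text
t [ 95.8 238.3 176.5] r [-1.03 24.99 -4.75] now [0.4973 0.0063 0.3604] [ 179.98   25.01 -179.93] w 0.0854 t 3.05
```

```bash
python3 -m creep '[{"rx":0,"ry":4,"rz":-1,"tx":12,"ty":30,"tz":22,"hand":-0.5},{"rx":0,"ry":8,"rz":-1,"tx":24,"ty":60,"tz":44,"hand":-0.5},{"rx":-0.5,"ry":12,"rz":-2,"tx":36,"ty":90,"tz":66,"hand":-0.5},{"rx":-0.5,"ry":16,"rz":-3,"tx":48,"ty":120,"tz":88,"hand":-0.5},{"rx":-1,"ry":20,"rz":-4,"tx":60,"ty":150,"tz":110,"hand":-0.5},{"rx":-1,"ry":25,"rz":-4.8,"tx":72,"ty":180,"tz":132,"hand":-0.5},{"rx":-1,"ry":25,"rz":-4.8,"tx":84,"ty":210,"tz":154,"hand":-0.5},{"rx":-1,"ry":25,"rz":-4.8,"tx":95.8,"ty":238.3,"tz":176.5,"hand":-0.5}]'
python3 -m creep '[{"rx":0,"ry":0,"rz":0,"tx":0,"ty":0,"tz":0,"hand":-0.5},{"rx":0,"ry":0,"rz":0,"tx":0,"ty":0,"tz":0,"hand":-0.5}]'
python3 - <<'E'
from h import *
import pickle
st=bot.observe(); p=viewer.grab_frame("wrist"); save(p,"g1.png"); delta(.4847,.2447,.038,184.9,st)
pickle.dump((dict(p),st),open("g1.pkl","wb"))
E
```

```text
clock: 3.85
position: [0.4841, 0.2464, 0.1582]
tool_rot: [-3.141, -0.002, -3.055]
force: [0.6, -0.7, 0.1]
grip_width: 0.0642
clock: 4.05
position: [0.484, 0.2447, 0.1592]
tool_rot: [-3.14, -0.002, -3.054]
force: [-0.3, -0.3, 0.2]
grip_width: 0.0641
t [-1.000e+00  1.000e-01  1.212e+02] r [-0.1  -0.11  0.13] now [0.484  0.2447 0.1592] [-1.7990e+02 -1.1000e-01 -1.7497e+02] w 0.0641 t 4.05
```

View pics/g1.png

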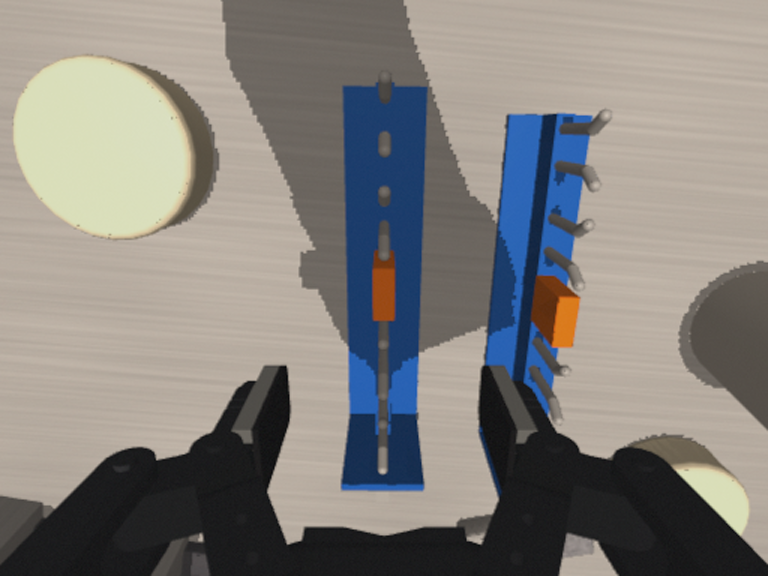

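Run:
```python
from fit import *
import pickle
p,st=pickle.load(open("g1.pkl","rb"))
m=comps(blue(p))
m=sorted(m,key=lambda a:abs(a[2][0]-256))[0][0]
q,e=fit([(p,m.astype(float),st)],COMB,[.6062,.2551,.0854])
print(q.round(4),np.degrees(q[2]),e,place(np.array([[-.122,0,.07]]),q))
img=overlay(p,COMB,q,st); cv2.imwrite("pics/g1o.png",img)
```

```text
[0.6064 0.2546 0.0824] 4.72400088411077 0.13518092706322177 [[0.48479146 0.24452376 0.07      ]]
```

View pics/g1o.png

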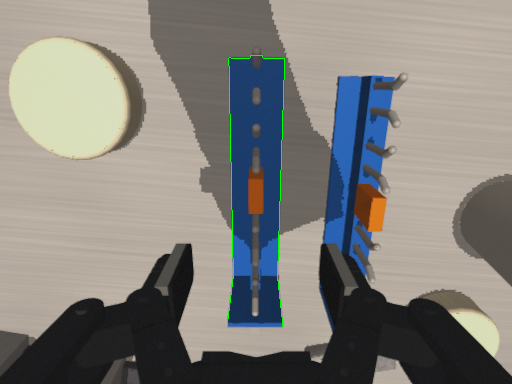

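```bash
python3 -m creep '[{"rx":0,"ry":0,"rz":0.2,"tx":-0.8,"ty":0.1,"tz":40,"hand":-0.5},{"rx":0,"ry":0,"rz":0.2,"tx":-0.8,"ty":0.1,"tz":80,"hand":-0.5},{"rx":0,"ry":0,"rz":0.2,"tx":-0.8,"ty":0.1,"tz":110,"hand":-0.5},{"rx":0,"ry":0,"rz":0.2,"tx":-0.8,"ty":0.1,"tz":121,"hand":-0.5},{"rx":0,"ry":0,"rz":0.2,"tx":-0.8,"ty":0.1,"tz":121,"hand":-0.5},{"rx":0,"ry":0,"rz":0.2,"tx":-0.8,"ty":0.1,"tz":121,"hand":1},{"rx":0,"ry":0,"rz":0.2,"tx":-0.8,"ty":0.1,"tz":121,"hand":1},{"rx":0,"ry":0,"rz":0.2,"tx":-0.8,"ty":0.1,"tz":121,"hand":1}]' 110
python3 -m creep '[{"rx":0,"ry":0,"rz":0,"tx":0,"ty":0,"tz":0,"hand":1},{"rx":0,"ry":0,"rz":0,"tx":0,"ty":0,"tz":0,"hand":1},{"rx":0,"ry":0,"rz":0,"tx":0,"ty":0,"tz":0,"hand":1}]'
python3 -c "
from h import *
delta(.4847,.2447,.038,184.8)"
```

```text
clock: 4.9
position: [0.4864, 0.2439, 0.0401]
tool_rot: [-3.141, 0.001, -3.06]
force: [0.1, -1.1, -0.3]
grip_width: 0.0205
clock: 5.2
position: [0.4862, 0.2439, 0.0399]
tool_rot: [-3.141, 0.001, -3.06]
force: [-2.0, 0.3, 12.1]
grip_width: 0.0103
t [1.4 0.9 1.9] r [-0.02  0.05 -0.12] now [0.4862 0.2439 0.0399] [-1.7998e+02  5.0000e-02 -1.7532e+02] w 0.0103 t 5.2
```

```bash
python3 -m creep '[{"rx":0,"ry":0,"rz":0,"tx":0,"ty":0,"tz":-20,"hand":1},{"rx":0,"ry":0,"rz":0,"tx":0,"ty":0,"tz":-60,"hand":1},{"rx":0,"ry":0,"rz":0,"tx":0,"ty":0,"tz":-100,"hand":1},{"rx":0,"ry":0,"rz":0,"tx":0,"ty":0,"tz":-140,"hand":1},{"rx":0,"ry":0,"rz":0,"tx":0,"ty":0,"tz":-160,"hand":1},{"rx":0,"ry":0,"rz":0,"tx":0,"ty":0,"tz":-160,"hand":1}]'
cat > hand.py <<'E'
from fit import *
import sys
def hand(name,z,q0=None):
    st=bot.observe(); p=viewer.grab_frame("wrist")
    m=sorted(comps(blue(p)),key=lambda a:abs(a[2][0]-256))[0][0]
    yaw=st["tool_rot"][2]-np.pi; ex=np.array([np.cos(yaw),np.sin(yaw)])
    zz=st["position"][2]-z
    q,e=fit([(p,m.astype(float),st)],COMB,list(st["position"][:2]+.1206*ex)+[yaw],z=zz)
    dq=q[:2]-st["position"][:2]; print("in hand x,y mm",(1000*np.array([dq@ex,dq@[-ex[1],ex[0]]])).round(1),"dyaw",np.degrees((q[2]-yaw+np.pi)%(2*np.pi)-np.pi).round(2),"err",round(e,3),"origin",q[:2].round(4),"tool",st["position"].round(4),np.degrees(st["tool_rot"]).round(2))
    cv2.imwrite("pics/"+name,overlay(p,COMB,q,st,z=zz)); return p,st,q
if __name__=="__main__": hand(sys.argv[1],float(sys.argv[2]))
E
python3 hand.py h1.png 0.040
python3 -c "
from h import *
delta(.531,-.024,.2,173.43)"
```

```text
clock: 5.8
position: [0.4868, 0.2443, 0.2019]
tool_rot: [3.14, 0.004, -3.06]
force: [0.0, -0.2, -2.1]
grip_width: 0.0102
in hand x,y mm [120.9   0.6] dyaw 0.03 err 0.541 origin [0.6072 0.2547] tool [0.4868 0.2443 0.2019] [ 179.92    0.22 -175.33]
t [-2.290e+01 -2.707e+02 -1.000e-01] r [ 0.02  0.09 11.25] now [0.486  0.2439 0.1999] [ 1.7999e+02  9.0000e-02 -1.7532e+02] w 0.0103 t 5.85
```

View pics/h1.png

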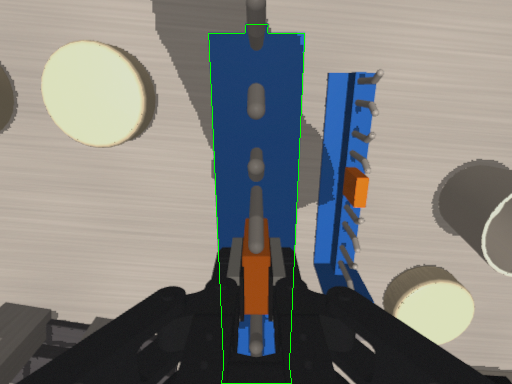

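```bash
python3 -m creep '[{"rx":0,"ry":0,"rz":1.5,"tx":-3,"ty":-34,"tz":0,"hand":1},{"rx":0,"ry":0,"rz":3,"tx":-6,"ty":-68,"tz":0,"hand":1},{"rx":0,"ry":0,"rz":4.5,"tx":-9,"ty":-102,"tz":0,"hand":1},{"rx":0,"ry":0,"rz":6,"tx":-12,"ty":-136,"tz":0,"hand":1},{"rx":0,"ry":0,"rz":7.5,"tx":-15,"ty":-170,"tz":0,"hand":1},{"rx":0,"ry":0,"rz":9,"tx":-18,"ty":-204,"tz":0,"hand":1},{"rx":0,"ry":0,"rz":10.5,"tx":-21,"ty":-238,"tz":0,"hand":1},{"rx":0,"ry":0,"rz":11.25,"tx":-23,"ty":-270.7,"tz":0,"hand":1}]'
python3 -m creep '[{"rx":0,"ry":0,"rz":0,"tx":0,"ty":0,"tz":0,"hand":1},{"rx":0,"ry":0,"rz":0,"tx":0,"ty":0,"tz":0,"hand":1}]'
python3 hand.py h2.png 0.040
python3 - <<'E'
from h import *
p=viewer.grab_frame("side"); save(p,"s2.png"); p=viewer.grab_frame("top"); save(p,"t2.png")
delta(.531,-.024,.128,173.43)
E
```

```text
clock: 6.65
position: [0.5301, -0.0258, 0.1977]
tool_rot: [-3.14, -0.002, 3.026]
force: [-0.4, -0.1, -2.3]
grip_width: 0.0101
clock: 6.85
position: [0.5301, -0.0247, 0.1979]
tool_rot: [-3.14, -0.002, 3.026]
force: [-0.4, 1.3, -1.7]
grip_width: 0.0103
in hand x,y mm [120.6   0.5] dyaw 0.04 err 0.544 origin [ 0.6499 -0.0381] tool [ 0.5301 -0.0247  0.1979] [-1.7991e+02 -1.2000e-01  1.7336e+02]
t [-0.8 -0.7 70.5] r [-0.06 -0.07  0.09] now [ 0.5304 -0.0231  0.1985] [-1.7994e+02 -7.0000e-02  1.7352e+02] w 0.0104 t 7.0
```

View pics/h2.png

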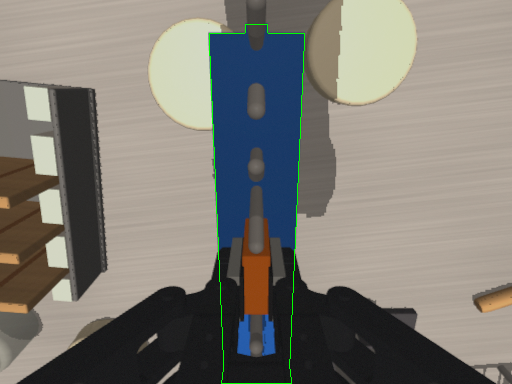

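View pics/s2.png

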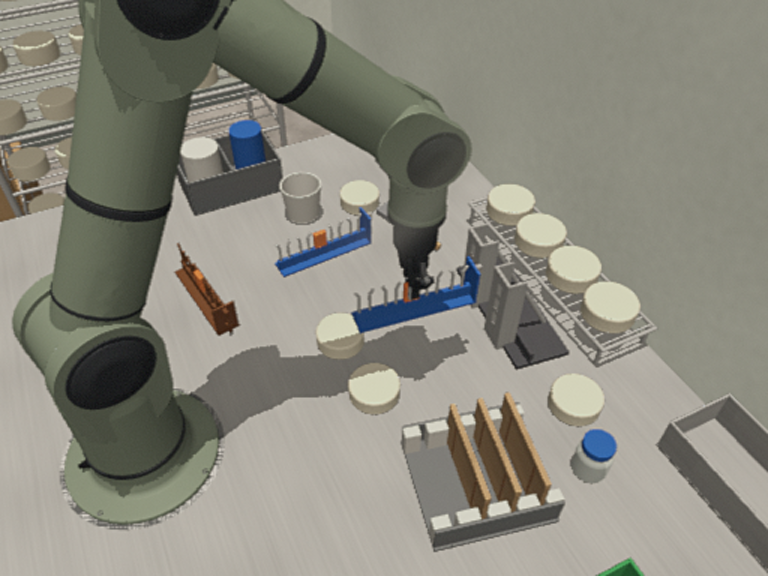

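View pics/t2.png

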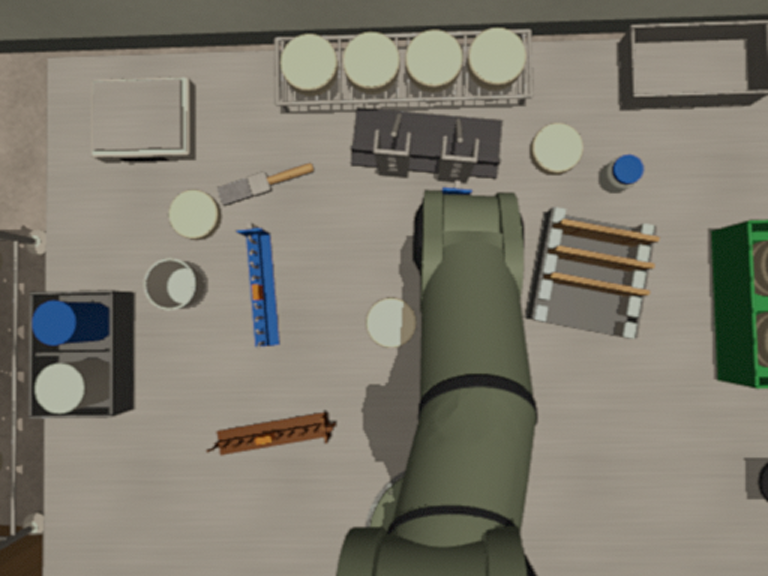

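```bash
python3 -c "
from h import *
delta(.5510,-.0268,.128,173.43)"
python3 -m creep '[{"rx":0,"ry":0,"rz":0.1,"tx":-1,"ty":-1,"tz":35,"hand":1},{"rx":0,"ry":0,"rz":0.1,"tx":-10,"ty":-1,"tz":60,"hand":1},{"rx":0,"ry":0,"rz":0.1,"tx":-21,"ty":-1.3,"tz":70.5,"hand":1},{"rx":0,"ry":0,"rz":0.1,"tx":-21,"ty":-1.3,"tz":70.5,"hand":1},{"rx":0,"ry":0,"rz":0.1,"tx":-21,"ty":-1.3,"tz":70.5,"hand":1}]'
cat > chk.py <<'E'
from fit import *
import sys
def chk(name,grip,zoff,qs=None):
    st=bot.observe(); q=np.load("rack.npy"); P={n:viewer.grab_frame(n) for n in("side","top")}
    yaw=st["tool_rot"][2]-np.pi; ex=np.array([np.cos(yaw),np.sin(yaw)]);ey=np.array([-ex[1],ex[0]])
    o=st["position"][:2]+(grip[0]*ex+grip[1]*ey)/1000; c=np.array([*o,yaw]); zc=st["position"][2]-zoff
    d=o-q[:2]; rx=np.array([np.cos(q[2]),np.sin(q[2])]); print("comb in rack mm",(1000*np.array([d@rx,d@[-rx[1],rx[0]],zc])).round(1),"dyaw",np.degrees(yaw-q[2]).round(2)%360,"force",st["force"].round(1),"tilt",np.degrees(st["tool_rot"]).round(2))
    ims=[]
    for n,p in P.items():
        z=5; u=proj(p,[[*o,zc+.04]])[0]; x0,y0=int(u[0]-60),int(u[1]-50)
        im=cv2.resize(p["pixels"][y0:y0+100,x0:x0+140] if n=="side" else p["pixels"][y0:y0+100,x0:x0+140],None,fx=z,fy=z,interpolation=cv2.INTER_LANCZOS4)
        def poly(X,qq,zz,col):
            w=proj(p,place(np.array(X)/1000,qq,zz)); w=(w-[x0,y0]+.5)*z-.5; cv2.polylines(im,[w.round().astype(int)],True,col,1)
        for y in(60,-60):
            poly([[0,y-30,0],[0,y+30,0],[0,y+30,185],[0,y-30,185]],q,0,(0,255,0))
            for h in(95,135): poly([[0,y-7,h],[0,y+7,h],[0,y+7,h+28],[0,y-7,h+28]],q,0,(0,0,255))
        poly([[0,-25,0],[0,25,0],[0,25,78],[0,-25,78]],c,zc,(255,255,0))
        ims.append(im)
    for n,im in zip(P,ims): cv2.imwrite(f"pics/{name}_{n}.png",im)
chk(sys.argv[1],[float(sys.argv[2]),float(sys.argv[3])],float(sys.argv[4]))
E
python3 chk.py k1 120.6 .5 .040
```

```text
t [-20.9  -1.2  70.5] r [-0.06 -0.07  0.09] now [ 0.5304 -0.0231  0.1985] [-1.7994e+02 -7.0000e-02  1.7352e+02] w 0.0104 t 7.0
clock: 7.5
position: [0.5512, -0.0274, 0.1286]
tool_rot: [-3.14, -0.001, 3.026]
force: [0.0, -0.2, -2.0]
grip_width: 0.0105
comb in rack mm [-39.7 -60.7  88.6] dyaw 359.95 force [ 0.  -0.2 -2. ] tilt [-1.7993e+02 -4.0000e-02  1.7338e+02]
```

View pics/k1_side.png

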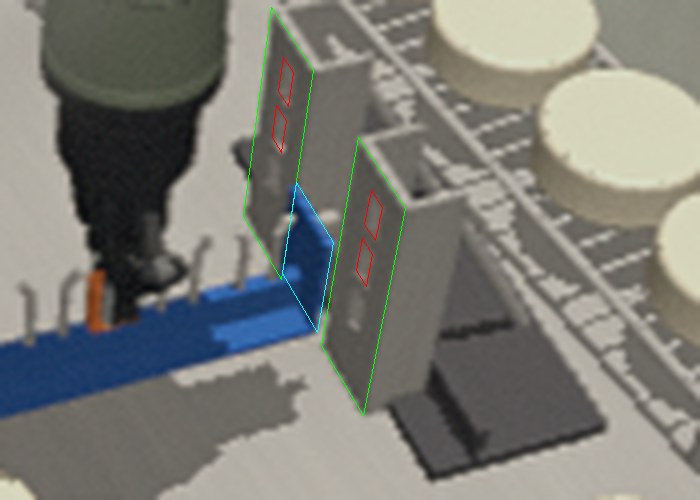

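View pics/k1_top.png

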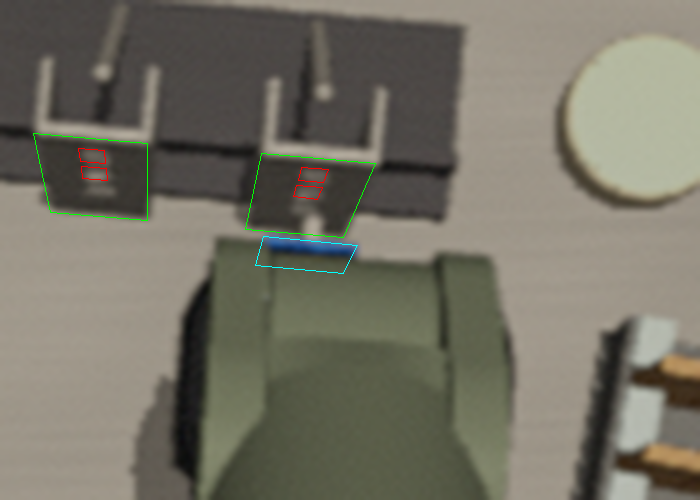

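```bash
python3 -m creep '[{"rx":0,"ry":0,"rz":0,"tx":-10,"ty":0.7,"tz":0,"hand":1},{"rx":0,"ry":0,"rz":0,"tx":-18,"ty":0.7,"tz":0,"hand":1},{"rx":0,"ry":0,"rz":0,"tx":-24,"ty":0.7,"tz":0,"hand":1},{"rx":0,"ry":0,"rz":0,"tx":-28,"ty":0.7,"tz":0,"hand":1},{"rx":0,"ry":0,"rz":0,"tx":-31,"ty":0.7,"tz":0,"hand":1},{"rx":0,"ry":0,"rz":0,"tx":-34,"ty":0.7,"tz":0,"hand":1},{"rx":0,"ry":0,"rz":0,"tx":-34,"ty":0.7,"tz":0,"hand":1}]'
python3 chk.py k2 120.6 .5 .040
```

```text
clock: 8.3
position: [0.5855, -0.0313, 0.1286]
tool_rot: [-3.14, -0.0, 3.025]
force: [0.5, 0.8, -3.5]
grip_width: 0.0101
comb in rack mm [ -5.1 -60.8  88.6] dyaw 359.89 force [ 0.5  0.8 -3.5] tilt [-179.93   -0.    173.32]
```

View pics/k2_side.png

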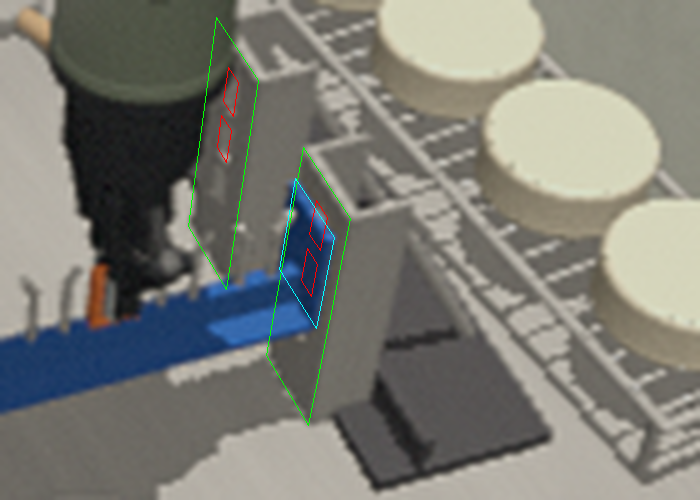

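```bash
python3 -m creep '[{"rx":0,"ry":0,"rz":0,"tx":-2,"ty":0.6,"tz":0,"hand":1},{"rx":0,"ry":0,"rz":0,"tx":-3.5,"ty":0.6,"tz":0,"hand":1},{"rx":0,"ry":0,"rz":0,"tx":-5,"ty":0.6,"tz":0,"hand":1},{"rx":0,"ry":0,"rz":0,"tx":-5,"ty":0.6,"tz":0,"hand":1}]'
python3 -m creep '[{"rx":0,"ry":0,"rz":0,"tx":-1,"ty":0,"tz":0,"hand":1},{"rx":0,"ry":0,"rz":0,"tx":-1,"ty":0,"tz":0,"hand":1}]'
python3 -c "
from h import *
delta(.5907,-.0314,.128,173.43)"
```

```text
clock: 8.8
position: [0.5902, -0.0312, 0.1285]
tool_rot: [-3.14, -0.001, 3.025]
force: [-1.8, 0.3, -2.2]
grip_width: 0.0106
clock: 9.0
position: [0.5902, -0.0311, 0.1282]
tool_rot: [-3.141, -0.003, 3.025]
force: [-7.8, 2.3, -1.4]
grip_width: 0.0102
t [-0.5 -0.2  0.2] r [-0.06 -0.15 -0.1 ] now [ 0.5902 -0.0311  0.1282] [-1.7994e+02 -1.5000e-01  1.7333e+02] w 0.0102 t 9.0
```

```bash
python3 -m creep '[{"rx":0,"ry":0,"rz":0,"tx":0.5,"ty":0,"tz":3,"hand":1},{"rx":0,"ry":0,"rz":0,"tx":0.5,"ty":0,"tz":6,"hand":1},{"rx":0,"ry":0,"rz":0,"tx":0.5,"ty":0,"tz":9,"hand":1},{"rx":0,"ry":0,"rz":0,"tx":0.5,"ty":0,"tz":11,"hand":1},{"rx":0,"ry":0,"rz":0,"tx":0.5,"ty":0,"tz":13,"hand":1},{"rx":0,"ry":0,"rz":0,"tx":0.5,"ty":0,"tz":14,"hand":1},{"rx":0,"ry":0,"rz":0,"tx":0.5,"ty":0,"tz":14,"hand":1}]'
python3 chk.py k3 120.6 .5 .040
```

```text
clock: 9.7
position: [0.5902, -0.0313, 0.1144]
tool_rot: [-3.14, -0.001, 3.025]
force: [-6.6, 1.4, -2.3]
grip_width: 0.0104
comb in rack mm [ -0.4 -60.2  74.4] dyaw 359.89 force [-6.6  1.4 -2.3] tilt [-1.7993e+02 -8.0000e-02  1.7332e+02]
```

View pics/k3_side.png

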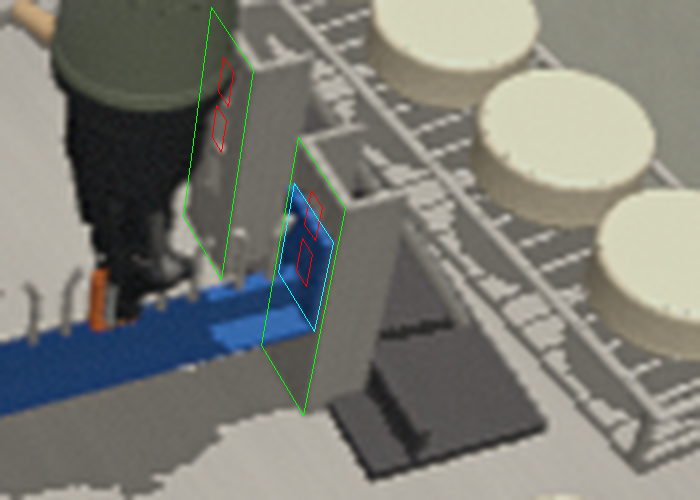

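Now at z≈74.4; press down until force shows seating.

```bash
python3 -m creep '[{"rx":0,"ry":0,"rz":0,"tx":0,"ty":0,"tz":1,"hand":1},{"rx":0,"ry":0,"rz":0,"tx":0,"ty":0,"tz":2,"hand":1},{"rx":0,"ry":0,"rz":0,"tx":0,"ty":0,"tz":2,"hand":1}]'
python3 -m creep '[{"rx":0,"ry":0,"rz":0,"tx":0,"ty":0,"tz":1,"hand":1},{"rx":0,"ry":0,"rz":0,"tx":0,"ty":0,"tz":1,"hand":1}]'
```

```text
clock: 10.1
position: [0.5901, -0.0312, 0.1126]
tool_rot: [-3.141, -0.002, 3.025]
force: [-8.1, 1.9, 3.9]
grip_width: 0.0104
clock: 10.3
position: [0.5898, -0.0312, 0.1118]
tool_rot: [-3.141, -0.002, 3.025]
force: [-11.5, 2.3, 9.5]
grip_width: 0.0104
```

```bash
python3 -m creep '[{"rx":0,"ry":0,"rz":0,"tx":0.8,"ty":0,"tz":0.8,"hand":1},{"rx":0,"ry":0,"rz":0,"tx":0.8,"ty":0,"tz":0.8,"hand":1}]'
python3 -m creep '[{"rx":0,"ry":0,"rz":0,"tx":0,"ty":0,"tz":-1.5,"hand":-0.4},{"rx":0,"ry":0,"rz":0,"tx":0,"ty":0,"tz":-1.5,"hand":-0.4},{"rx":0,"ry":0,"rz":0,"tx":0,"ty":0,"tz":-2,"hand":-0.4},{"rx":0,"ry":0,"rz":0,"tx":0,"ty":0,"tz":-2,"hand":-0.4},{"rx":0,"ry":0,"rz":0,"tx":0,"ty":0,"tz":-2,"hand":-0.4}]'
python3 -m creep '[{"rx":0,"ry":0,"rz":0,"tx":0,"ty":0,"tz":-20,"hand":-0.4},{"rx":0,"ry":0,"rz":0,"tx":0,"ty":0,"tz":-60,"hand":-0.4},{"rx":0,"ry":0,"rz":0,"tx":0,"ty":0,"tz":-105,"hand":-0.4},{"rx":0,"ry":0,"rz":0,"tx":0,"ty":0,"tz":-150,"hand":-0.4},{"rx":0,"ry":0,"rz":0,"tx":0,"ty":0,"tz":-190,"hand":-0.4},{"rx":0,"ry":0,"rz":0,"tx":0,"ty":0,"tz":-190,"hand":-0.4},{"rx":0,"ry":0,"rz":0,"tx":0,"ty":0,"tz":-190,"hand":-0.4}]'
cat > seen.py <<'E'
from fit import *
import sys
# comb hung on rack: overlay nominal seat poses
q=np.load("rack.npy"); st=bot.observe(); p=viewer.grab_frame("wrist"); P={"wrist":p,"side":viewer.grab_frame("side")}
for n,p in P.items():
    z=3 if n=="side" else 1.5; x0,y0=(190,110) if n=="side" else (0,0)
    im=p["pixels"]; im=im[y0:y0+150,x0:x0+220] if n=="side" else im
    im=cv2.resize(im,None,fx=z,fy=z,interpolation=cv2.INTER_CUBIC)
    def poly(X,zz=0,col=(0,255,0)):
        w=proj(p,place(np.array(X)/1000,q,zz),st); w=(w-[x0,y0]+.5)*z-.5; cv2.polylines(im,[w.round().astype(int)],True,col,1)
    for y in (60,-60):
        poly([[0,y-30,0],[0,y+30,0],[0,y+30,185],[0,y-30,185]])
        poly([[0,y-25,0],[0,y+25,0],[0,y+25,78],[0,y-25,78]],.073,(255,255,0))
        poly([[-230,y-25,0],[-230,y+25,0],[0,y+25,0],[0,y-25,0]],.073,(0,255,255))
        poly([[-137,y-6,70],[-107,y-6,70],[-107,y+6,70],[-137,y+6,70]],.073,(255,0,255))
    cv2.imwrite(f"pics/{sys.argv[1]}_{n}.png",im)
E
python3 seen.py v1
```

```text
clock: 10.5
position: [0.5897, -0.0312, 0.1113]
tool_rot: [-3.141, -0.0, 3.025]
force: [-10.9, 0.8, 10.2]
grip_width: 0.0099
clock: 11.0
position: [0.5901, -0.0313, 0.1128]
tool_rot: [-3.14, 0.0, 3.025]
force: [0.2, -1.0, -0.6]
grip_width: 0.0597
clock: 11.7
position: [0.5903, -0.031, 0.3035]
tool_rot: [-3.141, 0.001, 3.025]
force: [-0.4, -0.4, -0.9]
grip_width: 0.0596
```

View pics/v1_wrist.png

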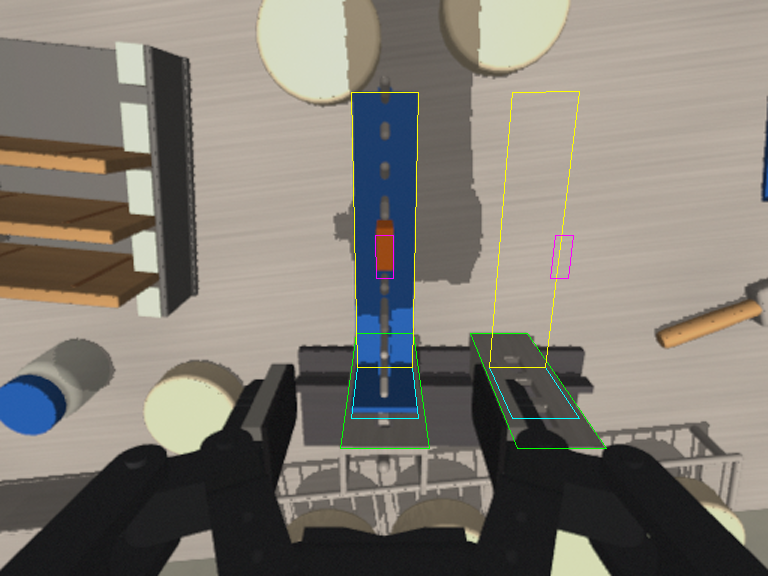

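View pics/v1_side.png

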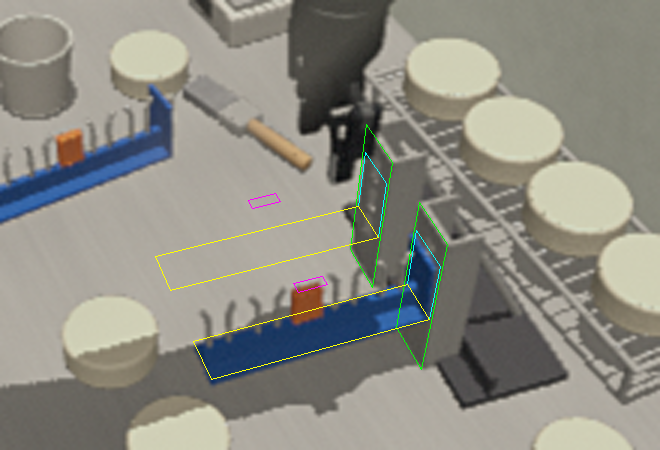

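```bash
python3 -c "
from h import *
delta(.4917,.3446,.2,184.2)"
```

```text
t [140.7 361.8 101.6] r [ -0.07  -0.09 -10.87] now [ 0.5897 -0.031   0.3019] [-1.7992e+02 -9.0000e-02  1.7333e+02] w 0.0598 t 11.8
```

```bash
python3 -m creep '[{"rx":0,"ry":0,"rz":-1.5,"tx":16,"ty":40,"tz":0,"hand":-0.4},{"rx":0,"ry":0,"rz":-3,"tx":32,"ty":82,"tz":0,"hand":-0.4},{"rx":0,"ry":0,"rz":-4.5,"tx":48,"ty":124,"tz":0,"hand":-0.4},{"rx":0,"ry":0,"rz":-6,"tx":64,"ty":166,"tz":0,"hand":-0.4},{"rx":0,"ry":0,"rz":-7.5,"tx":80,"ty":208,"tz":10,"hand":-0.4},{"rx":0,"ry":0,"rz":-9,"tx":98,"ty":250,"tz":25,"hand":-0.4},{"rx":0,"ry":0,"rz":-10.5,"tx":115,"ty":290,"tz":45,"hand":-0.4},{"rx":0,"ry":0,"rz":-10.9,"tx":130,"ty":330,"tz":65,"hand":-0.4}]'
python3 -m creep '[{"rx":0,"ry":0,"rz":0,"tx":10.7,"ty":31.8,"tz":36,"hand":-0.4},{"rx":0,"ry":0,"rz":0,"tx":10.7,"ty":31.8,"tz":36,"hand":-0.4},{"rx":0,"ry":0,"rz":0,"tx":10.7,"ty":31.8,"tz":36,"hand":-0.4}]'
python3 combs.py c2.png; python3 -c "
from h import *
delta(.4917,.3446,.038,184.2)"
```

```text
clock: 12.6
position: [0.498, 0.3132, 0.2357]
tool_rot: [-3.14, -0.002, -3.067]
force: [1.8, 0.4, -0.1]
grip_width: 0.06
clock: 12.9
position: [0.4854, 0.3425, 0.1996]
tool_rot: [-3.138, -0.003, -3.067]
force: [0.7, -0.8, -0.1]
grip_width: 0.06
comb [0.6137 0.3537 0.0754] deg 4.32 err 0.13 lug [0.492  0.3445 0.07  ]
t [ -5.7   2.8 162.8] r [-0.14 -0.07  0.  ] now [0.4864 0.3418 0.2008] [-1.7986e+02 -7.0000e-02 -1.7580e+02] w 0.0595 t 12.95
```

View pics/c2.png

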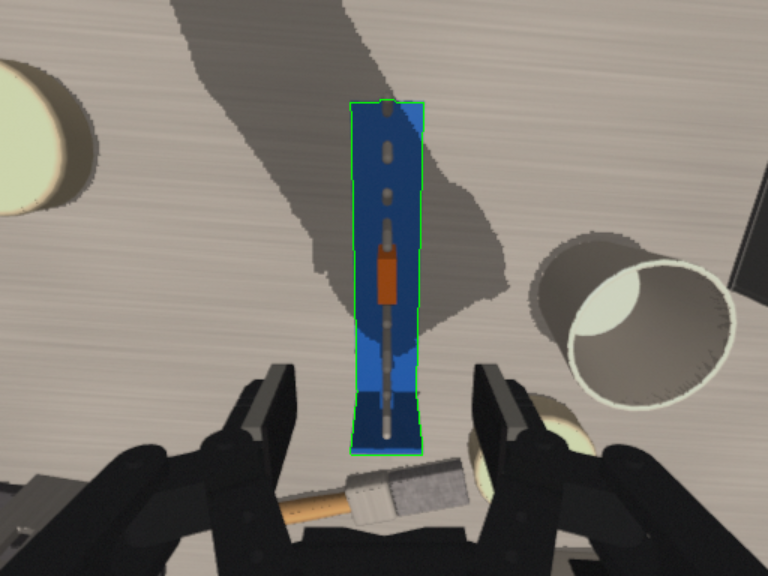

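```bash
python3 -m creep '[{"rx":0,"ry":0,"rz":0,"tx":-6,"ty":2.7,"tz":45,"hand":-0.4},{"rx":0,"ry":0,"rz":0,"tx":-6,"ty":2.7,"tz":90,"hand":-0.4},{"rx":0,"ry":0,"rz":0,"tx":-6,"ty":2.7,"tz":130,"hand":-0.4},{"rx":0,"ry":0,"rz":0,"tx":-6,"ty":2.7,"tz":155,"hand":-0.4},{"rx":0,"ry":0,"rz":0,"tx":-6,"ty":2.7,"tz":162,"hand":-0.4},{"rx":0,"ry":0,"rz":0,"tx":-6,"ty":2.7,"tz":162,"hand":-0.4},{"rx":0,"ry":0,"rz":0,"tx":-6,"ty":2.7,"tz":162,"hand":1},{"rx":0,"ry":0,"rz":0,"tx":-6,"ty":2.7,"tz":162,"hand":1}]' 110
python3 -m creep '[{"rx":0,"ry":0,"rz":0,"tx":0,"ty":0,"tz":0,"hand":1},{"rx":0,"ry":0,"rz":0,"tx":0,"ty":0,"tz":0,"hand":1},{"rx":0,"ry":0,"rz":0,"tx":0,"ty":0,"tz":0,"hand":1},{"rx":0,"ry":0,"rz":0,"tx":0,"ty":0,"tz":0,"hand":1}]'
python3 -c "
from h import *
delta(.6137,.3537,.038,184.2)"
```

```text
clock: 13.75
position: [0.4929, 0.346, 0.0412]
tool_rot: [3.141, 0.002, -3.068]
force: [-0.6, -0.5, 0.7]
grip_width: 0.0314
clock: 14.15
position: [0.4925, 0.3457, 0.0404]
tool_rot: [-3.141, 0.001, -3.068]
force: [-1.4, -2.7, 9.5]
grip_width: 0.01
t [-121.5   -0.9    2.4] r [-0.04  0.04  0.02] now [0.4925 0.3457 0.0404] [-1.7996e+02  4.0000e-02 -1.7578e+02] w 0.01 t 14.15
```

```bash
python3 -m creep '[{"rx":0,"ry":0,"rz":0,"tx":0,"ty":0,"tz":-20,"hand":1},{"rx":0,"ry":0,"rz":0,"tx":0,"ty":0,"tz":-60,"hand":1},{"rx":0,"ry":0,"rz":0,"tx":0,"ty":0,"tz":-100,"hand":1},{"rx":0,"ry":0,"rz":0,"tx":0,"ty":0,"tz":-140,"hand":1},{"rx":0,"ry":0,"rz":0,"tx":0,"ty":0,"tz":-160,"hand":1},{"rx":0,"ry":0,"rz":0,"tx":0,"ty":0,"tz":-160,"hand":1}]'
python3 hand.py h3.png 0.0404
python3 -c "
from h import *
delta(.564,.093,.2,173.43)"
```

```text
clock: 14.75
position: [0.493, 0.3466, 0.2026]
tool_rot: [3.14, 0.003, -3.068]
force: [0.1, 0.2, -3.7]
grip_width: 0.0104
in hand x,y mm [121.2  -0.2] dyaw -0.01 err 0.545 origin [0.6139 0.3553] tool [0.493  0.3466 0.2026] [ 179.9     0.2  -175.77]
t [ -52.9 -257.7    0.5] r [ 0.02  0.07 10.8 ] now [0.4923 0.346  0.2004] [ 1.7999e+02  7.0000e-02 -1.7577e+02] w 0.0102 t 14.8
```

View pics/h3.png

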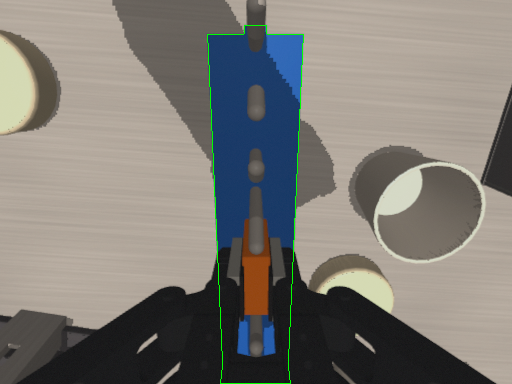

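```bash
python3 -m creep '[{"rx":0,"ry":0,"rz":1.5,"tx":-7,"ty":-34,"tz":0,"hand":1},{"rx":0,"ry":0,"rz":3,"tx":-14,"ty":-68,"tz":0,"hand":1},{"rx":0,"ry":0,"rz":4.5,"tx":-21,"ty":-102,"tz":0,"hand":1},{"rx":0,"ry":0,"rz":6,"tx":-28,"ty":-136,"tz":0,"hand":1},{"rx":0,"ry":0,"rz":7.5,"tx":-35,"ty":-170,"tz":0,"hand":1},{"rx":0,"ry":0,"rz":9,"tx":-42,"ty":-204,"tz":0,"hand":1},{"rx":0,"ry":0,"rz":10.5,"tx":-49,"ty":-236,"tz":0,"hand":1},{"rx":0,"ry":0,"rz":10.8,"tx":-53,"ty":-257.7,"tz":0,"hand":1}]'
python3 -m creep '[{"rx":0,"ry":0,"rz":0,"tx":0,"ty":0,"tz":30,"hand":1},{"rx":0,"ry":0,"rz":0,"tx":0,"ty":0,"tz":60,"hand":1},{"rx":0,"ry":0,"rz":0,"tx":0,"ty":0,"tz":71,"hand":1},{"rx":0,"ry":0,"rz":0,"tx":0,"ty":0,"tz":71,"hand":1},{"rx":0,"ry":0,"rz":0,"tx":0,"ty":0,"tz":71,"hand":1}]'
python3 chk.py k4 121.2 -.2 .0404
```

```text
clock: 15.6
position: [0.5636, 0.0899, 0.1982]
tool_rot: [-3.139, -0.002, 3.024]
force: [-0.0, 0.3, -3.4]
grip_width: 0.0106
clock: 16.1
position: [0.5641, 0.0927, 0.1291]
tool_rot: [-3.14, -0.0, 3.027]
force: [0.3, 0.0, -2.9]
grip_width: 0.0101
comb in rack mm [-40.   59.6  88.7] dyaw 0.01 force [ 0.3  0.  -2.9] tilt [-179.93   -0.    173.44]
```

View pics/k4_side.png

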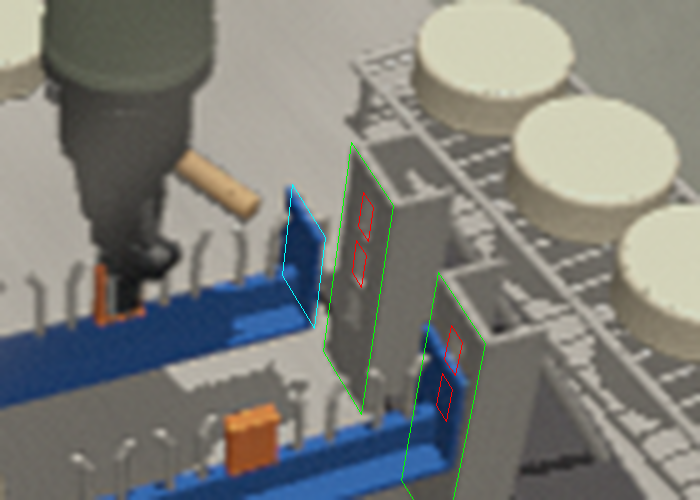

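View pics/k4_top.png

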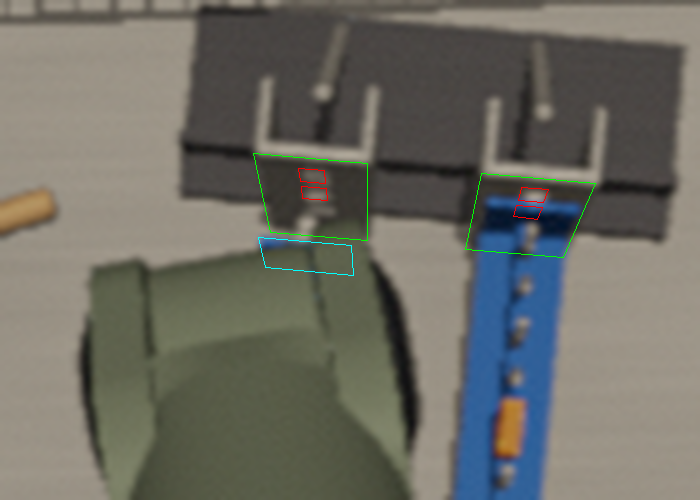

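```bash
python3 -m creep '[{"rx":0,"ry":0,"rz":0,"tx":-10,"ty":0.4,"tz":0,"hand":1},{"rx":0,"ry":0,"rz":0,"tx":-18,"ty":0.4,"tz":0,"hand":1},{"rx":0,"ry":0,"rz":0,"tx":-24,"ty":0.4,"tz":0,"hand":1},{"rx":0,"ry":0,"rz":0,"tx":-28,"ty":0.4,"tz":0,"hand":1},{"rx":0,"ry":0,"rz":0,"tx":-31,"ty":0.4,"tz":0,"hand":1},{"rx":0,"ry":0,"rz":0,"tx":-34,"ty":0.4,"tz":0,"hand":1},{"rx":0,"ry":0,"rz":0,"tx":-34,"ty":0.4,"tz":0,"hand":1}]'
python3 -m creep '[{"rx":0,"ry":0,"rz":0,"tx":-2,"ty":0,"tz":0,"hand":1},{"rx":0,"ry":0,"rz":0,"tx":-3.5,"ty":0,"tz":0,"hand":1},{"rx":0,"ry":0,"rz":0,"tx":-5,"ty":0,"tz":0,"hand":1},{"rx":0,"ry":0,"rz":0,"tx":-5,"ty":0,"tz":0,"hand":1}]'
python3 -m creep '[{"rx":0,"ry":0,"rz":0,"tx":-1,"ty":0,"tz":0,"hand":1},{"rx":0,"ry":0,"rz":0,"tx":-1.5,"ty":0,"tz":0,"hand":1},{"rx":0,"ry":0,"rz":0,"tx":-1.5,"ty":0,"tz":0,"hand":1}]'
python3 chk.py k5 121.2 -.2 .0404
```

```text
clock: 16.9
position: [0.598, 0.0891, 0.1286]
tool_rot: [-3.14, -0.0, 3.027]
force: [0.7, 0.5, -3.8]
grip_width: 0.0106
clock: 17.3
position: [0.6028, 0.0885, 0.1287]
tool_rot: [-3.14, -0.0, 3.027]
force: [-0.9, -0.0, -2.9]
grip_width: 0.0102
clock: 17.6
position: [0.604, 0.0885, 0.1286]
tool_rot: [-3.14, -0.001, 3.027]
force: [-2.1, -0.6, -3.2]
grip_width: 0.0104
comb in rack mm [ 0.1 59.9 88.2] dyaw 0.0 force [-2.1 -0.6 -3.2] tilt [-1.7993e+02 -3.0000e-02  1.7343e+02]
```

View pics/k5_side.png

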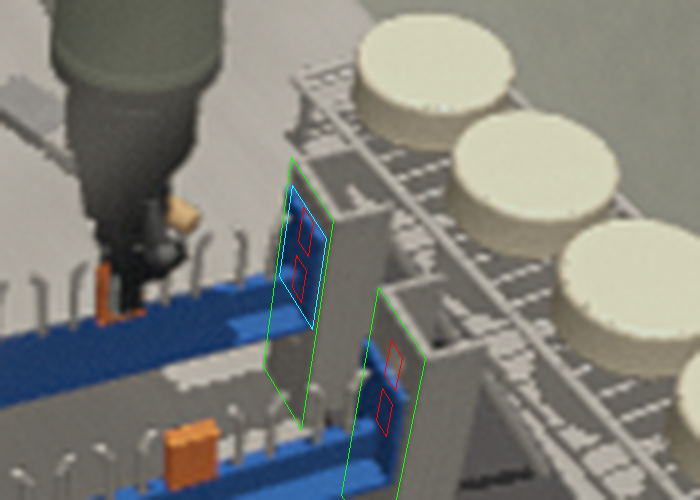

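One more mm to confirm contact, then down.

```bash
python3 -m creep '[{"rx":0,"ry":0,"rz":0,"tx":-1,"ty":0,"tz":0,"hand":1},{"rx":0,"ry":0,"rz":0,"tx":-1,"ty":0,"tz":0,"hand":1}]'
python3 -m creep '[{"rx":0,"ry":0,"rz":0,"tx":0.5,"ty":0,"tz":3,"hand":1},{"rx":0,"ry":0,"rz":0,"tx":0.5,"ty":0,"tz":6,"hand":1},{"rx":0,"ry":0,"rz":0,"tx":0.5,"ty":0,"tz":9,"hand":1},{"rx":0,"ry":0,"rz":0,"tx":0.5,"ty":0,"tz":11,"hand":1},{"rx":0,"ry":0,"rz":0,"tx":0.5,"ty":0,"tz":13,"hand":1},{"rx":0,"ry":0,"rz":0,"tx":0.5,"ty":0,"tz":15,"hand":1},{"rx":0,"ry":0,"rz":0,"tx":0.5,"ty":0,"tz":15,"hand":1}]'
python3 -m creep '[{"rx":0,"ry":0,"rz":0,"tx":0,"ty":0,"tz":1,"hand":1},{"rx":0,"ry":0,"rz":0,"tx":0,"ty":0,"tz":1.5,"hand":1},{"rx":0,"ry":0,"rz":0,"tx":0,"ty":0,"tz":1.5,"hand":1}]'
```

```text
clock: 17.9
position: [0.604, 0.0886, 0.1284]
tool_rot: [-3.14, -0.003, 3.027]
force: [-9.5, 2.1, -0.4]
grip_width: 0.0101
clock: 18.6
position: [0.604, 0.0885, 0.1134]
tool_rot: [-3.14, -0.002, 3.027]
force: [-6.2, 2.3, -2.3]
grip_width: 0.0107
clock: 18.9
position: [0.6037, 0.0887, 0.1124]
tool_rot: [-3.141, -0.002, 3.027]
force: [-12.1, 1.8, 7.1]
grip_width: 0.0102
```

```bash
python3 -m creep '[{"rx":0,"ry":0,"rz":0,"tx":0.8,"ty":0,"tz":1,"hand":1},{"rx":0,"ry":0,"rz":0,"tx":0.8,"ty":0,"tz":1.3,"hand":1},{"rx":0,"ry":0,"rz":0,"tx":0.8,"ty":0,"tz":1.3,"hand":1}]'
python3 -m creep '[{"rx":0,"ry":0,"rz":0,"tx":0,"ty":0,"tz":-1.5,"hand":-0.4},{"rx":0,"ry":0,"rz":0,"tx":0,"ty":0,"tz":-1.5,"hand":-0.4},{"rx":0,"ry":0,"rz":0,"tx":0,"ty":0,"tz":-2,"hand":-0.4},{"rx":0,"ry":0,"rz":0,"tx":0,"ty":0,"tz":-2,"hand":-0.4},{"rx":0,"ry":0,"rz":0,"tx":0,"ty":0,"tz":-2,"hand":-0.4}]'
python3 -m creep '[{"rx":0,"ry":0,"rz":0,"tx":0,"ty":0,"tz":-20,"hand":-0.4},{"rx":0,"ry":0,"rz":0,"tx":0,"ty":0,"tz":-60,"hand":-0.4},{"rx":0,"ry":0,"rz":0,"tx":0,"ty":0,"tz":-105,"hand":-0.4},{"rx":0,"ry":0,"rz":0,"tx":0,"ty":0,"tz":-150,"hand":-0.4},{"rx":0,"ry":0,"rz":0,"tx":0,"ty":0,"tz":-190,"hand":-0.4},{"rx":0,"ry":0,"rz":0,"tx":0,"ty":0,"tz":-190,"hand":-0.4},{"rx":0,"ry":0,"rz":0,"tx":0,"ty":0,"tz":-190,"hand":-0.4}]'
python3 seen.py v2; python3 -c "
from h import *
delta(.45,-.06,.36,173)"
```

```text
clock: 19.2
position: [0.6034, 0.0887, 0.1116]
tool_rot: [-3.141, -0.001, 3.027]
force: [-11.8, 1.5, 10.9]
grip_width: 0.0103
clock: 19.7
position: [0.604, 0.0884, 0.1129]
tool_rot: [-3.14, 0.0, 3.027]
force: [0.2, -0.3, -0.3]
grip_width: 0.0599
clock: 20.4
position: [0.6041, 0.0887, 0.3035]
tool_rot: [-3.141, 0.001, 3.027]
force: [-0.6, 0.8, -0.2]
grip_width: 0.0599
t [ 135.6 -165.3  -57.6] r [-0.09 -0.08  0.43] now [0.6035 0.0886 0.3019] [-1.7991e+02 -8.0000e-02  1.7343e+02] w 0.0601 t 20.5
```

View pics/v2_wrist.png

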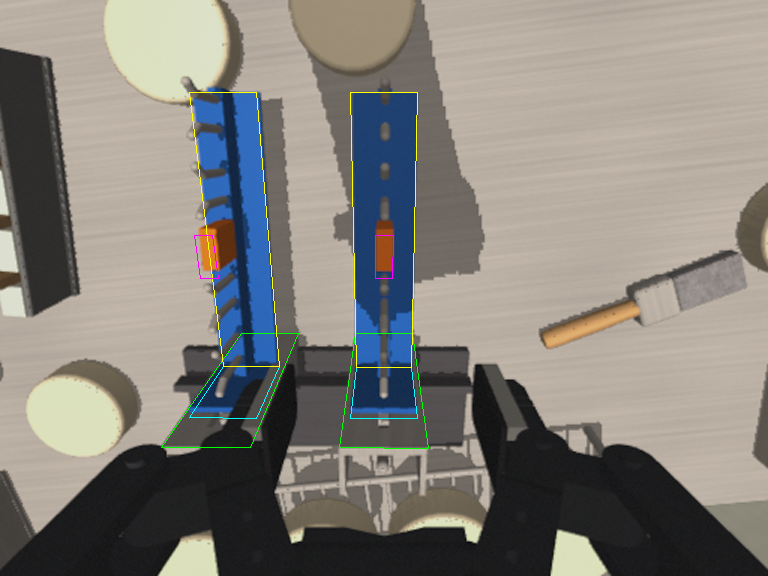

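View pics/v2_side.png

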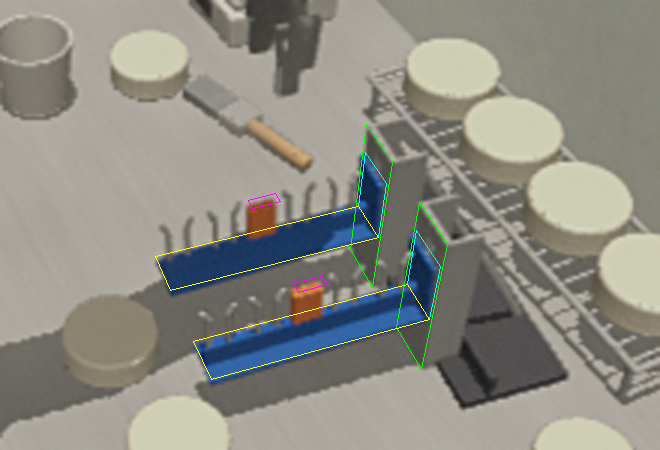

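```bash
python3 -c "
from h import *
delta(.53,-.24,.33,80)"
```

```text
t [  35.5 -334.9  -27.5] r [-1.400e-01  1.000e-02  9.343e+01] now [0.6035 0.0886 0.3019] [-1.7991e+02 -8.0000e-02  1.7343e+02] w 0.0601 t 20.5
```

```bash
python3 -m creep '[{"rx":0,"ry":0,"rz":8,"tx":3,"ty":-30,"tz":-10,"hand":-0.4},{"rx":0,"ry":0,"rz":16,"tx":6,"ty":-60,"tz":-20,"hand":-0.4},{"rx":0,"ry":0,"rz":24,"tx":10,"ty":-90,"tz":-27.5,"hand":-0.4},{"rx":0,"ry":0,"rz":32,"tx":13,"ty":-120,"tz":-27.5,"hand":-0.4},{"rx":0,"ry":0,"rz":40,"tx":16,"ty":-150,"tz":-27.5,"hand":-0.4},{"rx":0,"ry":0,"rz":48,"tx":19,"ty":-180,"tz":-27.5,"hand":-0.4},{"rx":0,"ry":0,"rz":56,"tx":22,"ty":-210,"tz":-27.5,"hand":-0.4},{"rx":0,"ry":0,"rz":64,"tx":26,"ty":-240,"tz":-27.5,"hand":-0.4}]'
python3 -c "
from h import *
delta(.53,-.24,.33,80)"
```

```text
clock: 21.3
position: [0.5499, -0.1479, 0.3295]
tool_rot: [-3.139, 0.0, 1.904]
force: [0.5, 0.4, 0.5]
grip_width: 0.0598
t [-80.5 -49.   -0.3] r [-0.13  0.06 29.1 ] now [ 0.5499 -0.1479  0.3295] [-1.7986e+02  3.0000e-02  1.0910e+02] w 0.0598 t 21.3
```

```bash
python3 -m creep '[{"rx":0,"ry":0,"rz":8,"tx":-20,"ty":-12,"tz":0,"hand":-0.4},{"rx":0,"ry":0,"rz":16,"tx":-40,"ty":-24,"tz":0,"hand":-0.4},{"rx":0,"ry":0,"rz":24,"tx":-60,"ty":-36,"tz":0,"hand":-0.4},{"rx":0,"ry":0,"rz":29,"tx":-78,"ty":-48,"tz":0,"hand":-0.4},{"rx":0,"ry":0,"rz":29,"tx":-78,"ty":-48,"tz":0,"hand":-0.4},{"rx":0,"ry":0,"rz":29,"tx":-78,"ty":-48,"tz":0,"hand":-0.4}]'
python3 - <<'E'
from h import *
import pickle
st=bot.observe(); p=viewer.grab_frame("wrist"); save(p,"b1.png"); pickle.dump((dict(p),st),open("b1.pkl","wb")); print(st["position"],np.degrees(st["tool_rot"]))
t=viewer.grab_frame("top"); pickle.dump((dict(t),st),open("b1t.pkl","wb"))
E
```

```text
clock: 21.9
position: [0.531, -0.2363, 0.3298]
tool_rot: [-3.14, 0.001, 1.404]
force: [0.1, 0.7, -0.3]
grip_width: 0.0592
[ 0.53101606 -0.23625916  0.32977622] [-1.79899970e+02  6.89691691e-02  8.04527355e+01]
```

View pics/b1.png

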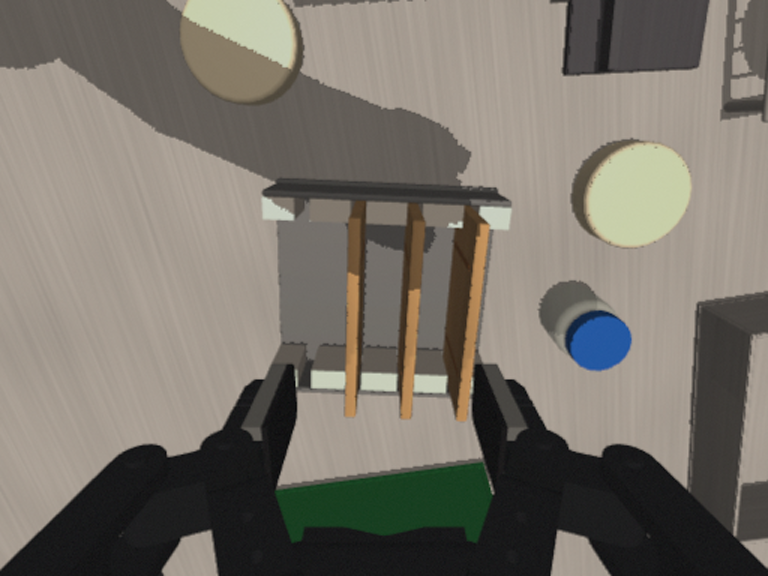

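Run:
```python
from h import *
import pickle
p,st=pickle.load(open("b1.pkl","rb"))
c=p["pixels"][130:285,170:340]
im=cv2.resize(c,None,fx=3.8,fy=3.8,interpolation=cv2.INTER_CUBIC); 
for k in range(0,170,10): cv2.putText(im,str(170+k),(int(k*3.8),10),0,.3,(255,255,255),1)
for k in range(0,155,10): cv2.putText(im,str(130+k),(0,int(k*3.8)+4),0,.3,(255,255,255),1)
cv2.imwrite("pics/b1c.png",im)
for n,q in dict(a=[(350,216),(363,217),(357,416),(344,416)],b=[(409,218),(424,219),(413,418),(400,418)],c=[(473,220),(488,222),(470,420),(456,420)]).items():
    X=onz(p,np.array(q)/1.5-.17,.118,st)[:,:2]; t=(X[0]+X[1])/2;b=(X[2]+X[3])/2
    d=t-b; print(n,"ctr",((t+b)/2).round(4),"len",np.linalg.norm(d).round(4),"w",np.linalg.norm(X[0]-X[1]).round(4),"yaw",np.degrees(np.arctan2(-d[0],d[1])).round(2))
```

```text
a ctr [ 0.4929 -0.3026] len 0.1798 w 0.01 yaw -12.32
b ctr [ 0.5401 -0.3123] len 0.1801 w 0.0116 yaw -11.05
c ctr [ 0.5892 -0.3225] len 0.1802 w 0.0118 yaw -10.63
```

View pics/b1c.png

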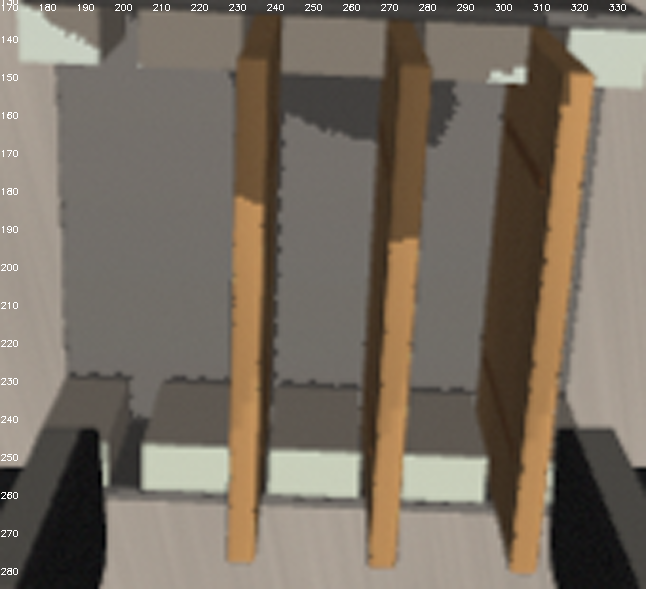

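```bash
python3 -c "
from h import *
delta(.5892,-.3225,.15,79)"
```

```text
t [-76.2  71.4 180.2] r [-0.06  0.05  1.54] now [ 0.5315 -0.2355  0.3302] [-1.7994e+02  5.0000e-02  8.0540e+01] w 0.0594 t 22.0
```

```bash
python3 -m creep '[{"rx":0,"ry":0,"rz":0.5,"tx":-15,"ty":14,"tz":30,"hand":0.2},{"rx":0,"ry":0,"rz":1,"tx":-32,"ty":30,"tz":65,"hand":0.2},{"rx":0,"ry":0,"rz":1.5,"tx":-50,"ty":47,"tz":100,"hand":0.2},{"rx":0,"ry":0,"rz":1.5,"tx":-68,"ty":64,"tz":138,"hand":0.2},{"rx":0,"ry":0,"rz":1.5,"tx":-76.2,"ty":71.4,"tz":170,"hand":0.2},{"rx":0,"ry":0,"rz":1.5,"tx":-76.2,"ty":71.4,"tz":180,"hand":0.2},{"rx":0,"ry":0,"rz":1.5,"tx":-76.2,"ty":71.4,"tz":180,"hand":0.2}]'
python3 - <<'E'
from h import *
st=bot.observe(); p=viewer.grab_frame("wrist"); save(p,"b2.png"); delta(.5892,-.3225,.087,79,st)
p=viewer.grab_frame("side"); cv2.imwrite("pics/b2s.png",cv2.resize(p["pixels"][180:384,220:450],None,fx=3,fy=2.9))
E
```

```text
clock: 22.7
position: [0.5885, -0.3225, 0.1497]
tool_rot: [-3.139, 0.0, 1.378]
force: [0.5, -0.2, 0.6]
grip_width: 0.0342
t [ 0.1  0.9 62.7] r [-0.14  0.02 -0.02] now [ 0.5885 -0.3225  0.1497] [-1.7986e+02  2.0000e-02  7.8980e+01] w 0.0342 t 22.7
```

View pics/b2.png

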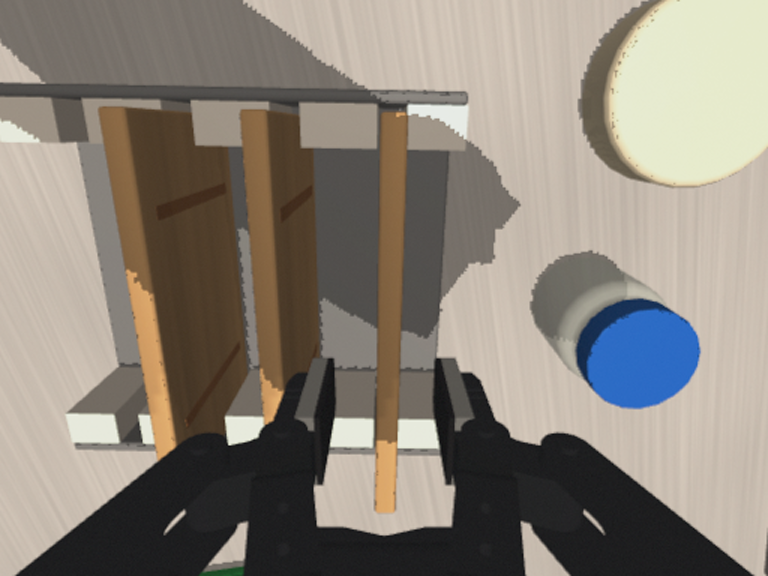

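View pics/b2s.png

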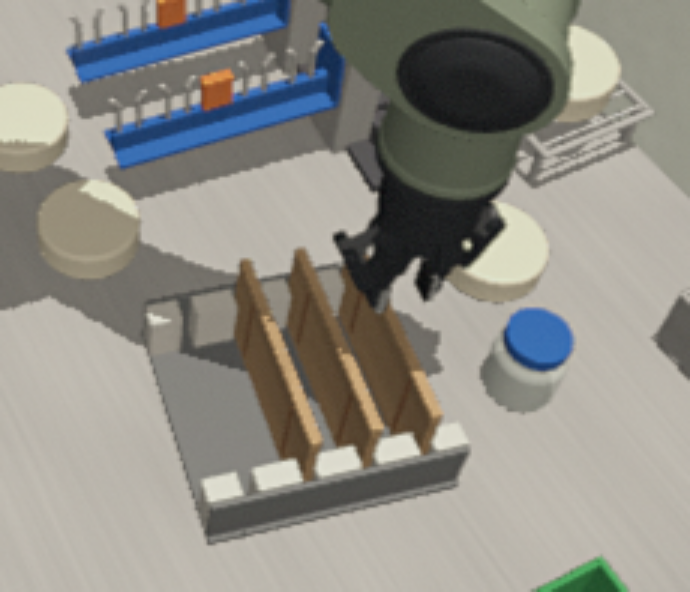

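Run:
```python
from h import *
st=bot.observe(); p=viewer.grab_frame("wrist")
X=onz(p,np.array([(381.5,110),(407,110),(396,512),(375,512)])/1.5-.17,.118,st)[:,:2]; t=(X[0]+X[1])/2;b=(X[2]+X[3])/2; d=t-b
c=(t+b)/2; yaw=np.degrees(np.arctan2(-d[0],d[1])); print(c,yaw,np.linalg.norm(d),np.linalg.norm(X[0]-X[1]),np.linalg.norm(X[3]-X[2]))
delta(*c,.087,90+yaw,st)
```

```text
[ 0.5907983  -0.32544084] -11.886404006583792 0.18259341455065053 0.009121473216564764 0.010193323323083377
t [-2.1  1.6 65.4] r [0.08 0.07 0.88] now [ 0.5895 -0.323   0.1524] [1.7992e+02 7.0000e-02 7.8990e+01] w 0.0341 t 22.8
```

```bash
python3 -m creep '[{"rx":0,"ry":0,"rz":0.6,"tx":-1,"ty":1.2,"tz":25,"hand":0.2},{"rx":0,"ry":0,"rz":0.6,"tx":-1,"ty":1.2,"tz":50,"hand":0.2},{"rx":0,"ry":0,"rz":0.6,"tx":-1,"ty":1.2,"tz":62,"hand":0.2},{"rx":0,"ry":0,"rz":0.6,"tx":-1,"ty":1.2,"tz":62,"hand":0.2},{"rx":0,"ry":0,"rz":0.6,"tx":-1,"ty":1.2,"tz":62,"hand":1},{"rx":0,"ry":0,"rz":0.6,"tx":-1,"ty":1.2,"tz":62,"hand":1},{"rx":0,"ry":0,"rz":0.6,"tx":-1,"ty":1.2,"tz":62,"hand":1},{"rx":0,"ry":0,"rz":0.6,"tx":-1,"ty":1.2,"tz":62,"hand":1}]' 60
python3 -m creep '[{"rx":0,"ry":0,"rz":0,"tx":0,"ty":0,"tz":0,"hand":1},{"rx":0,"ry":0,"rz":0,"tx":0,"ty":0,"tz":0,"hand":1}]'
```

```text
clock: 23.65
position: [0.5907, -0.3252, 0.0906]
tool_rot: [3.139, 0.002, 1.367]
force: [-0.6, 0.7, 7.9]
grip_width: 0.0093
clock: 23.85
position: [0.5907, -0.3252, 0.0906]
tool_rot: [3.139, 0.002, 1.367]
force: [-1.0, 0.7, 8.6]
grip_width: 0.0092
```

```bash
python3 -m creep '[{"rx":0,"ry":0,"rz":0,"tx":0,"ty":0,"tz":-10,"hand":1},{"rx":0,"ry":0,"rz":0,"tx":0,"ty":0,"tz":-30,"hand":1},{"rx":0,"ry":0,"rz":0,"tx":0,"ty":0,"tz":-60,"hand":1},{"rx":0,"ry":0,"rz":0,"tx":0,"ty":0,"tz":-95,"hand":1},{"rx":0,"ry":0,"rz":0,"tx":0,"ty":0,"tz":-130,"hand":1},{"rx":0,"ry":0,"rz":0,"tx":0,"ty":0,"tz":-165,"hand":1},{"rx":0,"ry":0,"rz":0,"tx":0,"ty":0,"tz":-190,"hand":1},{"rx":0,"ry":0,"rz":0,"tx":0,"ty":0,"tz":-190,"hand":1}]'
python3 - <<'E'
from h import *
st=bot.observe(); p=viewer.grab_frame("wrist"); save(p,"b3.png")
p=viewer.grab_frame("side"); save(p,"b3s.png")
q=np.load("rack.npy"); ex=np.array([np.cos(q[2]),np.sin(q[2])])
for s in(-82,-162,-212):
    c=q[:2]+(s-1.)/1000*ex; print(s,c.round(4))
delta(*(q[:2]-.083*ex),.28,90+np.degrees(q[2]))
E
```

```text
clock: 24.65
position: [0.5908, -0.3256, 0.2837]
tool_rot: [3.136, 0.003, 1.367]
force: [-0.2, -0.8, -1.1]
grip_width: 0.0091
-82 [0.635  0.0244]
-162 [0.5555 0.0336]
-212 [0.5058 0.0393]
t [350.9 -26.5  -0.7] r [ 0.06  0.07 -5.1 ] now [ 0.5899 -0.3246  0.2797] [1.7994e+02 6.0000e-02 7.8330e+01] w 0.0095 t 24.75
```

View pics/b3.png

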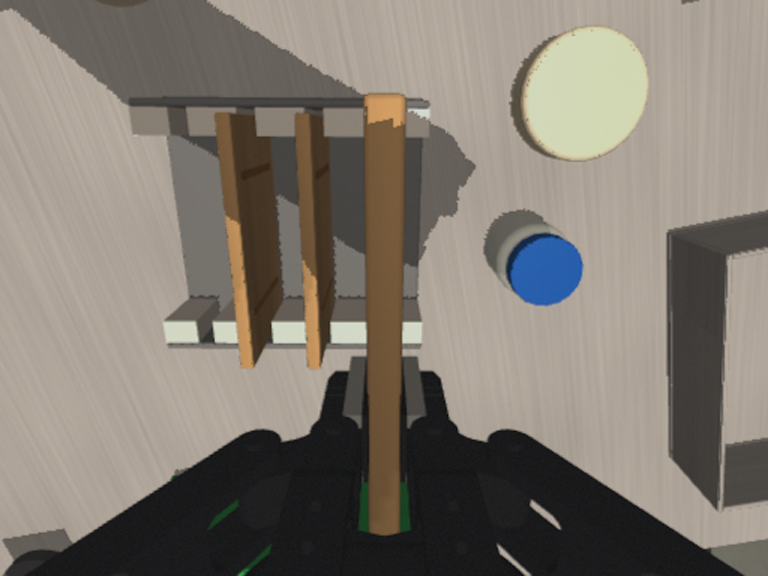

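View pics/b3s.png

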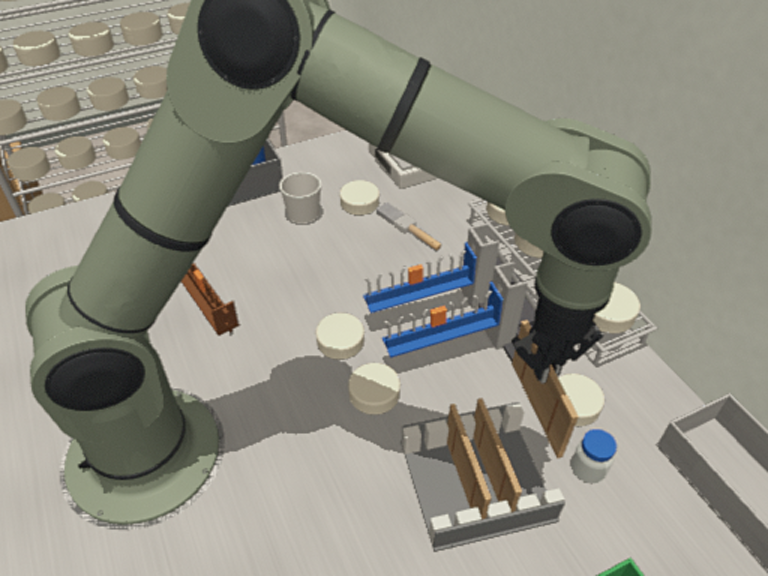

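```bash
cat > droop.py <<'E'
from fit import *
import sys
q=np.load("rack.npy"); p=viewer.grab_frame(sys.argv[1]); th=float(sys.argv[2])
x0,y0,w,h,z=(238,155,110,85,7) if sys.argv[1]=="side" else (225,95,110,110,5.4)
im=cv2.resize(p["pixels"][y0:y0+h,x0:x0+w],None,fx=z,fy=z,interpolation=cv2.INTER_CUBIC)
def tr(X,y):  # droop about lower rear edge (front goes down, -x)
    X=np.array(X,float); c,s=np.cos(th),np.sin(th)
    x=X[:,0]*c-X[:,2]*s; zz=X[:,2]*c+X[:,0]*s
    return place(np.c_[x,X[:,1]+y,zz+73]/1000,q)
def line(X,y,col,closed=False):
    u=(proj(p,tr(X,y))-[x0,y0]+.5)*z-.5; cv2.polylines(im,[u.round().astype(int)],closed,col,1)
for y in(60,-60):
    line([[-137,-6,70],[-107,-6,70],[-107,6,70],[-137,6,70]],y,(255,0,255),True)
    line([[-230,-25,0],[-230,25,0],[0,25,0],[0,-25,0]],y,(0,255,255),True)
    for s in(-32,-82,-162,-212):
        for d in(-1,1): line([[s+d*7,0,30],[s+d*7,0,68],[s+d*12.5,0,80]],y,(0,255,0))
cv2.imwrite("pics/"+sys.argv[3],im)
E
python3 droop.py side 0.02 d2s.png;  python3 droop.py top 0.02 d2t.png
```

```text
(no output)
```

View pics/d2s.png

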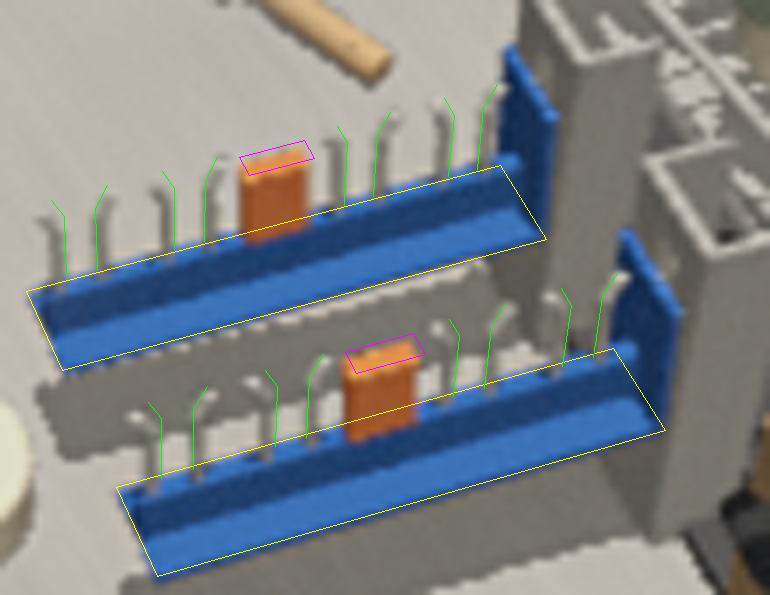

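View pics/d2t.png

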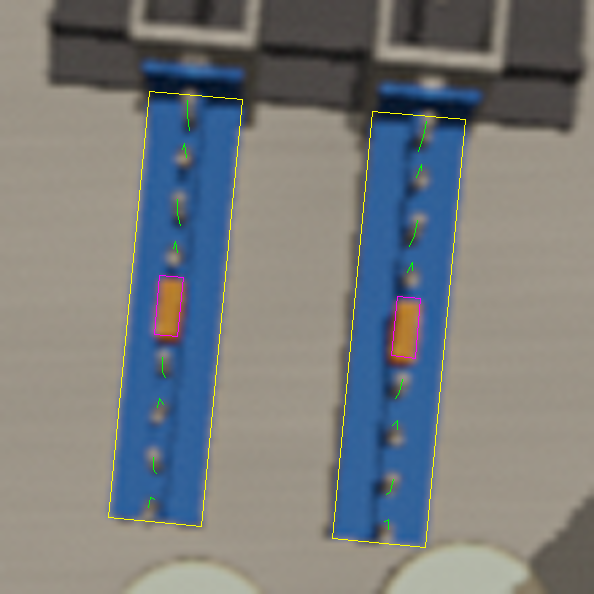

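```bash
python3 droop.py side 0.04 d4s.png;  python3 droop.py top 0.04 d4t.png
```

```text
(no output)
```

View pics/d4s.png

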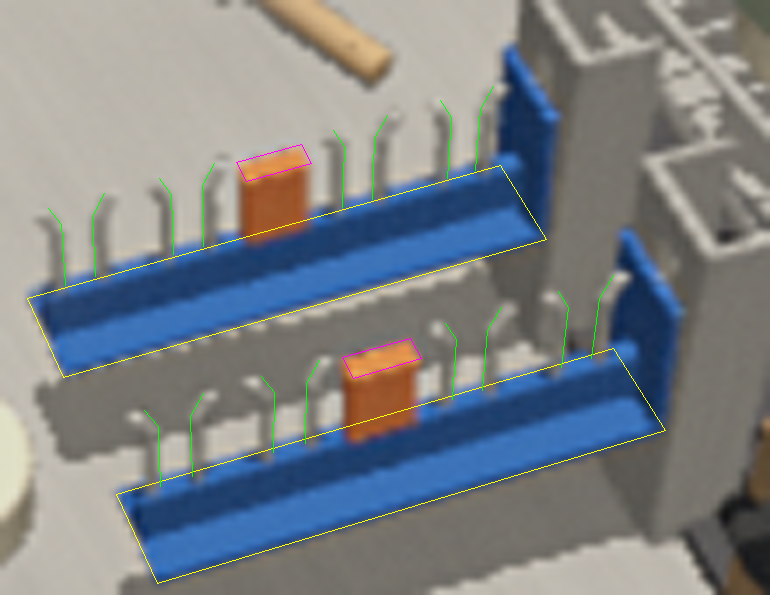

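View pics/d4t.png

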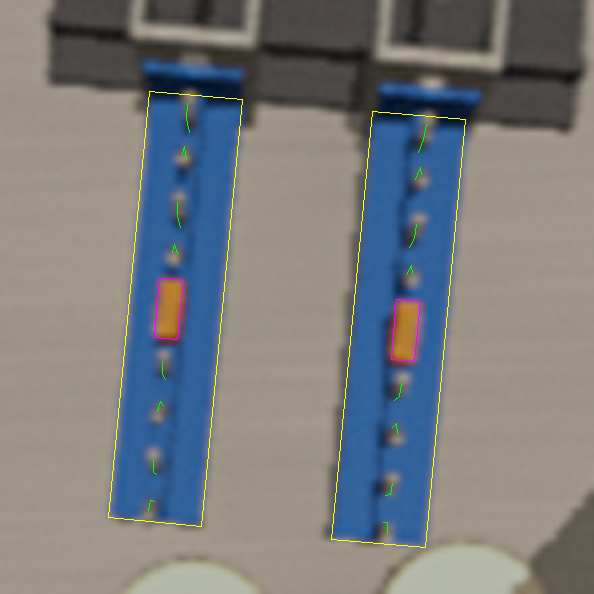

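```bash
python3 -m creep '[{"rx":0,"ry":0,"rz":-0.6,"tx":35,"ty":-3,"tz":0,"hand":1},{"rx":0,"ry":0,"rz":-1.2,"tx":75,"ty":-6,"tz":0,"hand":1},{"rx":0,"ry":0,"rz":-2,"tx":118,"ty":-9,"tz":0,"hand":1},{"rx":0,"ry":0,"rz":-2.8,"tx":162,"ty":-12,"tz":0,"hand":1},{"rx":0,"ry":0,"rz":-3.6,"tx":206,"ty":-16,"tz":0,"hand":1},{"rx":0,"ry":0,"rz":-4.4,"tx":250,"ty":-20,"tz":0,"hand":1},{"rx":0,"ry":0,"rz":-5.1,"tx":294,"ty":-24,"tz":0,"hand":1},{"rx":0,"ry":0,"rz":-5.1,"tx":330,"ty":-27.5,"tz":0,"hand":1}]'
python3 -m creep '[{"rx":0,"ry":0,"rz":0,"tx":20.9,"ty":0,"tz":0,"hand":1},{"rx":0,"ry":0,"rz":0,"tx":20.9,"ty":0,"tz":0,"hand":1},{"rx":0,"ry":0,"rz":0,"tx":20.9,"ty":0,"tz":0,"hand":1}]'
cat > brd.py <<'E'
from h import *
import sys
s=float(sys.argv[1]); q=np.load("rack.npy"); ex=np.array([np.cos(q[2]),np.sin(q[2])])
c=q[:2]+(s-2)/1000*ex; delta(*c,float(sys.argv[2]),90+np.degrees(q[2]))
E
python3 brd.py -82 .19
python3 -c "
from h import *
p=viewer.grab_frame('side'); cv2.imwrite('pics/p1s.png',cv2.resize(p['pixels'][60:260,190:440],None,fx=3,fy=3))
p=viewer.grab_frame('wrist'); save(p,'p1w.png')"
```

```text
clock: 25.75
position: [0.6296, 0.007, 0.2778]
tool_rot: [-3.14, 0.001, 1.458]
force: [1.0, 0.4, -1.4]
grip_width: 0.009
clock: 26.05
position: [0.632, 0.0248, 0.2779]
tool_rot: [-3.141, 0.002, 1.457]
force: [-0.8, -0.8, -1.1]
grip_width: 0.009
t [ 0.2  2.  87.9] r [-0.05  0.11  0.02] now [0.632  0.0248 0.2779] [-1.7995e+02  1.1000e-01  8.3450e+01] w 0.009 t 26.05
```

View pics/p1s.png

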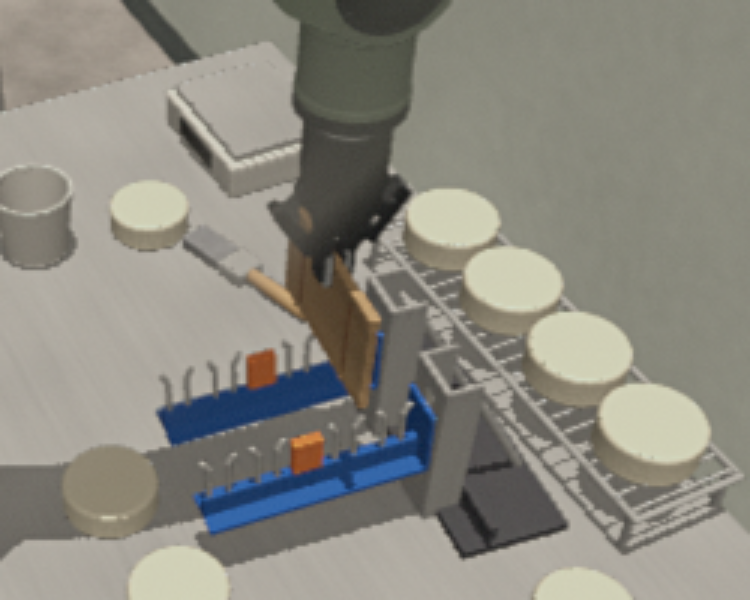

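View pics/p1w.png

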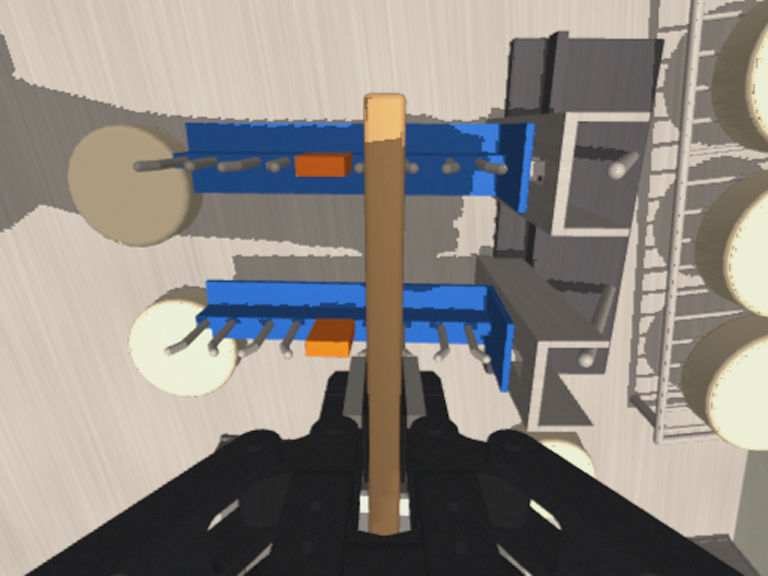

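```bash
cat > zoomw.py <<'E'
from h import *
import sys
s=float(sys.argv[1])
st=bot.observe(); p=viewer.grab_frame("wrist"); x0,y0=176,60
im=cv2.resize(p["pixels"][y0:y0+190,x0:x0+160],None,fx=4.5,fy=3.1,interpolation=cv2.INTER_CUBIC)
q=np.load("rack.npy"); th=.037
from fit import place
for y in(60,-60):
    for d in(-1,1):
        P=[]
        for a,z in((7,30),(7,68),(12.5,80)):
            x=s+d*a; P.append([x*np.cos(th)-z*np.sin(th),y,73+z*np.cos(th)+x*np.sin(th)])
        u=proj(p,place(np.array(P)/1000,q),st); u=((u-[x0,y0]+.5)*[4.5,3.1]-.5).round().astype(int); cv2.polylines(im,[u],False,(0,255,0),1)
cv2.imwrite("pics/"+sys.argv[2],im)
E
python3 zoomw.py -82 p1z.png
```

```text
(no output)
```

View pics/p1z.png

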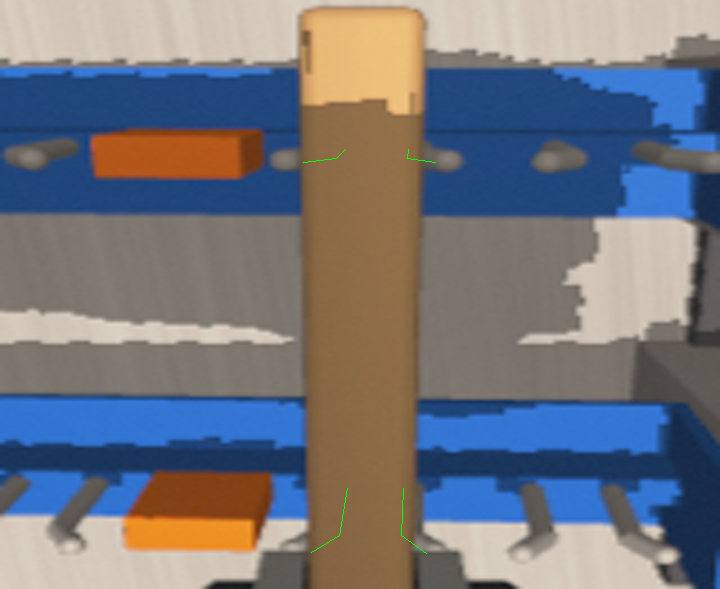

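```bash
python3 -m creep '[{"rx":0,"ry":0,"rz":0,"tx":0,"ty":1.2,"tz":20,"hand":1},{"rx":0,"ry":0,"rz":0,"tx":0,"ty":1.2,"tz":40,"hand":1},{"rx":0,"ry":0,"rz":0,"tx":0,"ty":1.2,"tz":54,"hand":1},{"rx":0,"ry":0,"rz":0,"tx":0,"ty":1.2,"tz":66,"hand":1},{"rx":0,"ry":0,"rz":0,"tx":0,"ty":1.2,"tz":76,"hand":1},{"rx":0,"ry":0,"rz":0,"tx":0,"ty":1.2,"tz":84,"hand":1},{"rx":0,"ry":0,"rz":0,"tx":0,"ty":1.2,"tz":88,"hand":1}]'
python3 -m creep '[{"rx":0,"ry":0,"rz":0,"tx":0,"ty":0,"tz":2,"hand":1},{"rx":0,"ry":0,"rz":0,"tx":0,"ty":0,"tz":4,"hand":1},{"rx":0,"ry":0,"rz":0,"tx":0,"ty":0,"tz":4,"hand":1}]'
python3 -c "
from h import *
p=viewer.grab_frame('side'); cv2.imwrite('pics/p2s.png',cv2.resize(p['pixels'][60:260,190:440],None,fx=3,fy=3))"
```

```text
clock: 26.9
position: [0.6333, 0.0246, 0.1899]
tool_rot: [-3.141, 0.001, 1.456]
force: [-1.1, -0.9, -1.7]
grip_width: 0.0088
clock: 27.2
position: [0.6335, 0.0247, 0.1866]
tool_rot: [3.141, 0.001, 1.456]
force: [-0.7, 0.2, -1.9]
grip_width: 0.0087
```

View pics/p2s.png

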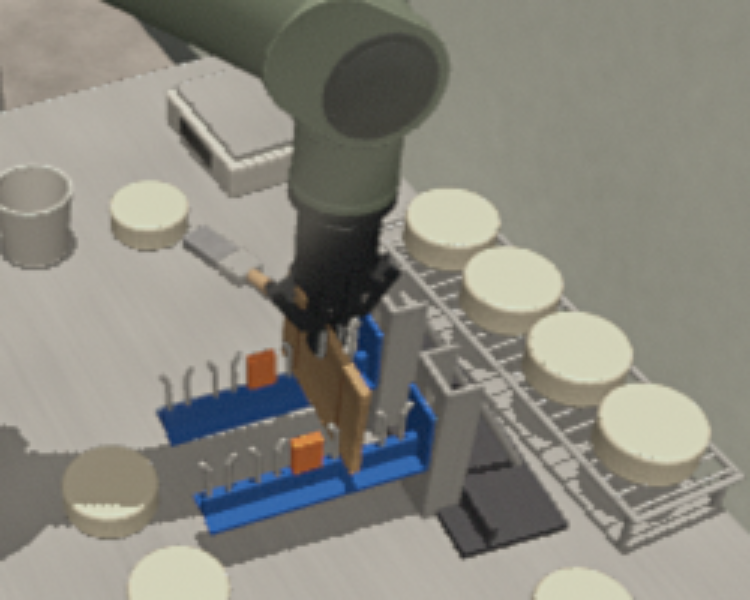

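In the slot; lower gently until it bears.

```bash
python3 -m creep '[{"rx":0,"ry":0,"rz":0,"tx":0,"ty":0,"tz":1.5,"hand":1},{"rx":0,"ry":0,"rz":0,"tx":0,"ty":0,"tz":3,"hand":1},{"rx":0,"ry":0,"rz":0,"tx":0,"ty":0,"tz":3,"hand":1}]'
python3 -m creep '[{"rx":0,"ry":0,"rz":0,"tx":0,"ty":0,"tz":1,"hand":1},{"rx":0,"ry":0,"rz":0,"tx":0,"ty":0,"tz":1.5,"hand":1},{"rx":0,"ry":0,"rz":0,"tx":0,"ty":0,"tz":1.5,"hand":1}]'
```

```text
clock: 27.55
position: [0.6334, 0.0247, 0.1833]
tool_rot: [-3.141, 0.001, 1.456]
force: [0.1, 0.6, -2.4]
grip_width: 0.0089
clock: 27.85
position: [0.6335, 0.0246, 0.1819]
tool_rot: [-3.142, 0.001, 1.456]
force: [-0.1, 0.4, -1.6]
grip_width: 0.009
```

```bash
python3 -m creep '[{"rx":0,"ry":0,"rz":0,"tx":0,"ty":0,"tz":1,"hand":1},{"rx":0,"ry":0,"rz":0,"tx":0,"ty":0,"tz":1.5,"hand":1},{"rx":0,"ry":0,"rz":0,"tx":0,"ty":0,"tz":1.5,"hand":1}]'
python3 -m creep '[{"rx":0,"ry":0,"rz":0,"tx":0,"ty":0,"tz":1,"hand":1},{"rx":0,"ry":0,"rz":0,"tx":0,"ty":0,"tz":1,"hand":1}]'
```

```text
clock: 28.15
position: [0.6338, 0.0246, 0.1814]
tool_rot: [3.141, 0.001, 1.456]
force: [-3.6, 1.2, 12.0]
grip_width: 0.009
clock: 28.35
position: [0.634, 0.0246, 0.1811]
tool_rot: [3.14, 0.0, 1.456]
force: [-4.8, -0.2, 21.8]
grip_width: 0.0089
```

```bash
python3 -m creep '[{"rx":0,"ry":0,"rz":0,"tx":0,"ty":0,"tz":-1.5,"hand":1},{"rx":0,"ry":0,"rz":0,"tx":0,"ty":0,"tz":-1.5,"hand":0.6},{"rx":0,"ry":0,"rz":0,"tx":0,"ty":0,"tz":-1.5,"hand":0.4},{"rx":0,"ry":0,"rz":0,"tx":0,"ty":0,"tz":-1.5,"hand":0.2},{"rx":0,"ry":0,"rz":0,"tx":0,"ty":0,"tz":-1.5,"hand":0.2}]'
python3 -m creep '[{"rx":0,"ry":0,"rz":0,"tx":0,"ty":0,"tz":-10,"hand":0.2},{"rx":0,"ry":0,"rz":0,"tx":0,"ty":0,"tz":-30,"hand":0.2},{"rx":0,"ry":0,"rz":0,"tx":0,"ty":0,"tz":-70,"hand":0.2},{"rx":0,"ry":0,"rz":0,"tx":0,"ty":0,"tz":-110,"hand":0.2},{"rx":0,"ry":0,"rz":0,"tx":0,"ty":0,"tz":-130,"hand":0.2},{"rx":0,"ry":0,"rz":0,"tx":0,"ty":0,"tz":-130,"hand":0.2}]'
python3 -c "
from h import *
p=viewer.grab_frame('side'); cv2.imwrite('pics/p3s.png',cv2.resize(p['pixels'][60:260,190:440],None,fx=3,fy=3))
p=viewer.grab_frame('wrist'); save(p,'p3w.png')
delta(.5401,-.3123,.31,78.6)"
```

```text
clock: 28.85
position: [0.6334, 0.0246, 0.1808]
tool_rot: [-3.141, 0.001, 1.456]
force: [-0.5, -0.3, 0.0]
grip_width: 0.0343
clock: 29.45
position: [0.6345, 0.0244, 0.3147]
tool_rot: [3.137, -0.0, 1.456]
force: [-0.0, -0.3, 0.0]
grip_width: 0.0342
t [-345.6  -54.1    1.7] r [0.03 0.04 4.83] now [0.6334 0.0248 0.3114] [1.7997e+02 4.0000e-02 8.3430e+01] w 0.0338 t 29.55
```

View pics/p3s.png

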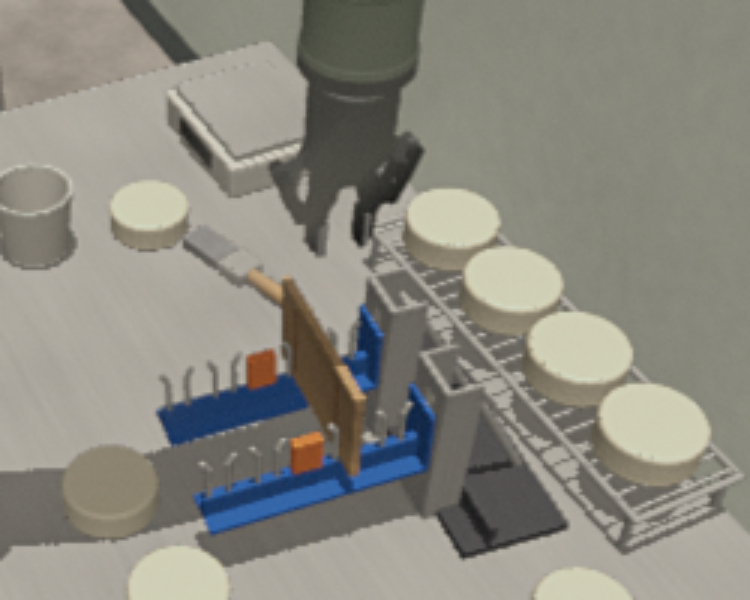

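View pics/p3w.png

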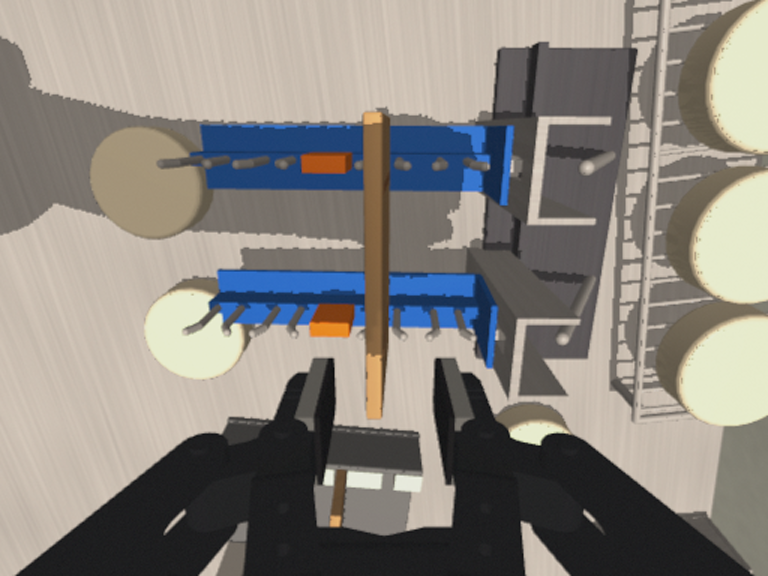

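```bash
python3 -m creep '[{"rx":0,"ry":0,"rz":0.6,"tx":-40,"ty":-6,"tz":0,"hand":0.2},{"rx":0,"ry":0,"rz":1.2,"tx":-85,"ty":-13,"tz":0,"hand":0.2},{"rx":0,"ry":0,"rz":1.8,"tx":-132,"ty":-20,"tz":0,"hand":0.2},{"rx":0,"ry":0,"rz":2.4,"tx":-179,"ty":-27,"tz":0,"hand":0.2},{"rx":0,"ry":0,"rz":3,"tx":-226,"ty":-34,"tz":0,"hand":0.2},{"rx":0,"ry":0,"rz":3.6,"tx":-270,"ty":-41,"tz":20,"hand":0.2},{"rx":0,"ry":0,"rz":4.3,"tx":-310,"ty":-48,"tz":45,"hand":0.2},{"rx":0,"ry":0,"rz":4.8,"tx":-340,"ty":-53,"tz":80,"hand":0.2}]'
python3 -m creep '[{"rx":0,"ry":0,"rz":0,"tx":-5.6,"ty":-1.1,"tz":40,"hand":0.2},{"rx":0,"ry":0,"rz":0,"tx":-5.6,"ty":-1.1,"tz":80,"hand":0.2},{"rx":0,"ry":0,"rz":0,"tx":-5.6,"ty":-1.1,"tz":80,"hand":0.2},{"rx":0,"ry":0,"rz":0,"tx":-5.6,"ty":-1.1,"tz":80,"hand":0.2}]'
cat > bs.py <<'E'
from h import *
import sys,pickle
st=bot.observe(); p=viewer.grab_frame("wrist"); save(p,sys.argv[1]); pickle.dump((dict(p),st),open("bs.pkl","wb")); print(st["position"],np.degrees(st["tool_rot"]))
E
python3 bs.py b4.png
```

```text
clock: 30.35
position: [0.5406, -0.3098, 0.2308]
tool_rot: [3.141, 0.002, 1.37]
force: [1.7, 0.4, 0.4]
grip_width: 0.0344
clock: 30.75
position: [0.5394, -0.3124, 0.1517]
tool_rot: [-3.14, 0.001, 1.372]
force: [0.7, -0.8, 0.9]
grip_width: 0.0342
[ 0.53942452 -0.31240411  0.15166579] [-1.79921428e+02  7.02136402e-02  7.86171060e+01]
```

View pics/b4.png

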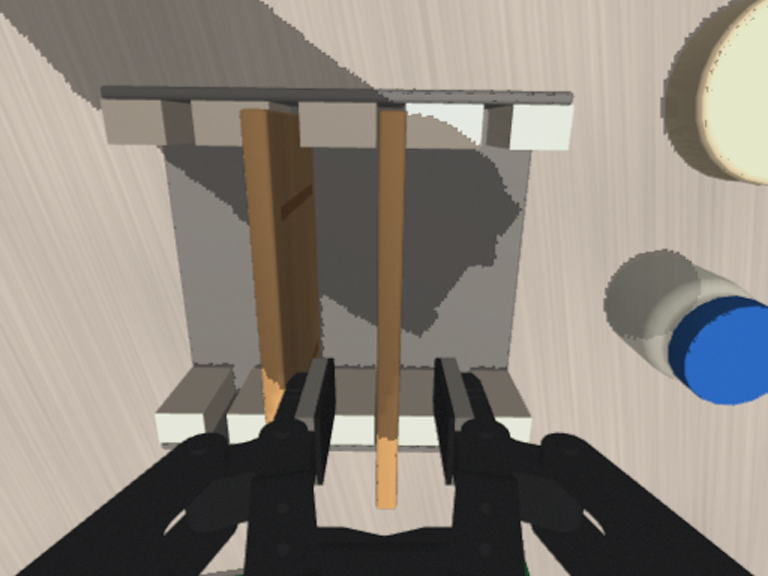

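```bash
python3 -m creep '[{"rx":0,"ry":0,"rz":0.5,"tx":0,"ty":1.2,"tz":25,"hand":0.2},{"rx":0,"ry":0,"rz":0.5,"tx":0,"ty":1.2,"tz":50,"hand":0.2},{"rx":0,"ry":0,"rz":0.5,"tx":0,"ty":1.2,"tz":62,"hand":0.2},{"rx":0,"ry":0,"rz":0.5,"tx":0,"ty":1.2,"tz":62,"hand":0.2},{"rx":0,"ry":0,"rz":0.5,"tx":0,"ty":1.2,"tz":62,"hand":1},{"rx":0,"ry":0,"rz":0.5,"tx":0,"ty":1.2,"tz":62,"hand":1},{"rx":0,"ry":0,"rz":0.5,"tx":0,"ty":1.2,"tz":62,"hand":1},{"rx":0,"ry":0,"rz":0.5,"tx":0,"ty":1.2,"tz":62,"hand":1}]' 60
python3 -m creep '[{"rx":0,"ry":0,"rz":0,"tx":0,"ty":0,"tz":0,"hand":1},{"rx":0,"ry":0,"rz":0,"tx":0,"ty":0,"tz":0,"hand":1}]'
python3 -m creep '[{"rx":0,"ry":0,"rz":0,"tx":0,"ty":0,"tz":-10,"hand":1},{"rx":0,"ry":0,"rz":0,"tx":0,"ty":0,"tz":-30,"hand":1},{"rx":0,"ry":0,"rz":0,"tx":0,"ty":0,"tz":-60,"hand":1},{"rx":0,"ry":0,"rz":0,"tx":0,"ty":0,"tz":-95,"hand":1},{"rx":0,"ry":0,"rz":0,"tx":0,"ty":0,"tz":-130,"hand":1},{"rx":0,"ry":0,"rz":0,"tx":0,"ty":0,"tz":-165,"hand":1},{"rx":0,"ry":0,"rz":0,"tx":0,"ty":0,"tz":-190,"hand":1},{"rx":0,"ry":0,"rz":0,"tx":0,"ty":0,"tz":-190,"hand":1}]'
python3 bs.py b5.png; python3 brd.py -162 .28
```

```text
clock: 31.6
position: [0.5417, -0.3132, 0.0911]
tool_rot: [3.139, 0.002, 1.364]
force: [-1.2, 0.6, 6.4]
grip_width: 0.009
clock: 31.8
position: [0.5416, -0.3132, 0.0911]
tool_rot: [3.139, 0.002, 1.364]
force: [0.0, 0.3, 6.7]
grip_width: 0.0088
clock: 32.6
position: [0.5416, -0.3135, 0.2841]
tool_rot: [3.136, 0.002, 1.363]
force: [-0.6, 0.0, -2.1]
grip_width: 0.0088
[ 0.5416111  -0.3134928   0.28406623] [1.79665305e+02 1.29865801e-01 7.80995094e+01]
t [341.9 -58.3   1.1] r [ 0.19  0.1  -5.31] now [ 0.5412 -0.3129  0.2818] [1.798e+02 9.000e-02 7.812e+01] w 0.0088 t 32.65
```

View pics/b5.png

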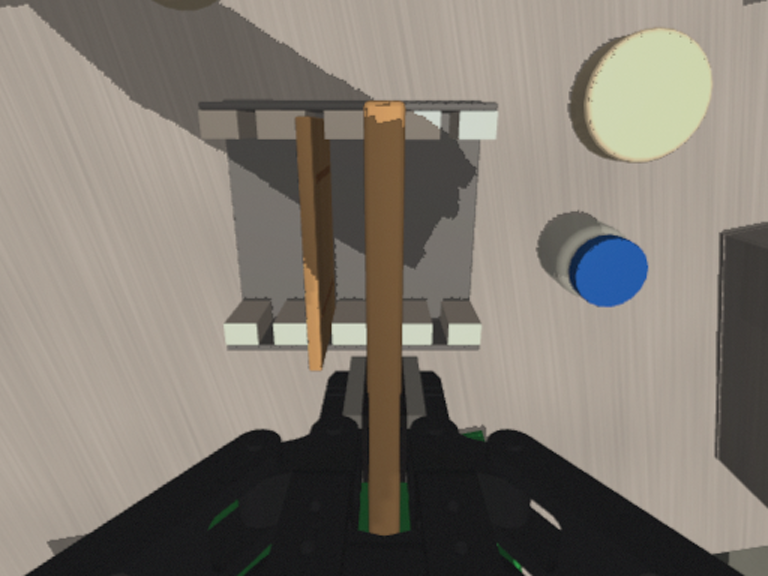

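```bash
python3 -m creep '[{"rx":0,"ry":0,"rz":-0.6,"tx":35,"ty":-6,"tz":0,"hand":1},{"rx":0,"ry":0,"rz":-1.2,"tx":75,"ty":-12,"tz":0,"hand":1},{"rx":0,"ry":0,"rz":-2,"tx":118,"ty":-20,"tz":0,"hand":1},{"rx":0,"ry":0,"rz":-2.8,"tx":162,"ty":-28,"tz":0,"hand":1},{"rx":0,"ry":0,"rz":-3.6,"tx":206,"ty":-36,"tz":0,"hand":1},{"rx":0,"ry":0,"rz":-4.4,"tx":250,"ty":-44,"tz":0,"hand":1},{"rx":0,"ry":0,"rz":-5.3,"tx":294,"ty":-51,"tz":0,"hand":1},{"rx":0.2,"ry":0,"rz":-5.3,"tx":330,"ty":-57,"tz":0,"hand":1}]'
python3 -m creep '[{"rx":0,"ry":0,"rz":0,"tx":13,"ty":-1.3,"tz":0,"hand":1},{"rx":0,"ry":0,"rz":0,"tx":13,"ty":-1.3,"tz":0,"hand":1},{"rx":0,"ry":0,"rz":0,"tx":13,"ty":-1.3,"tz":0,"hand":1},{"rx":0,"ry":0,"rz":0,"tx":13,"ty":-1.3,"tz":0,"hand":1}]'
python3 brd.py -162 .19;python3 zoomw.py -162 p4z.png
```

```text
clock: 33.45
position: [0.5522, 0.0249, 0.2786]
tool_rot: [-3.137, 0.001, 1.458]
force: [1.0, -0.0, -1.5]
grip_width: 0.009
clock: 33.85
position: [0.553, 0.0337, 0.279]
tool_rot: [-3.138, 0.001, 1.454]
force: [0.4, -0.9, -1.3]
grip_width: 0.0092
t [ 0.3  1.8 89. ] r [-0.21  0.08 -0.12] now [0.553  0.0337 0.279 ] [-1.7979e+02  8.0000e-02  8.3310e+01] w 0.0092 t 33.85
```

View pics/p4z.png

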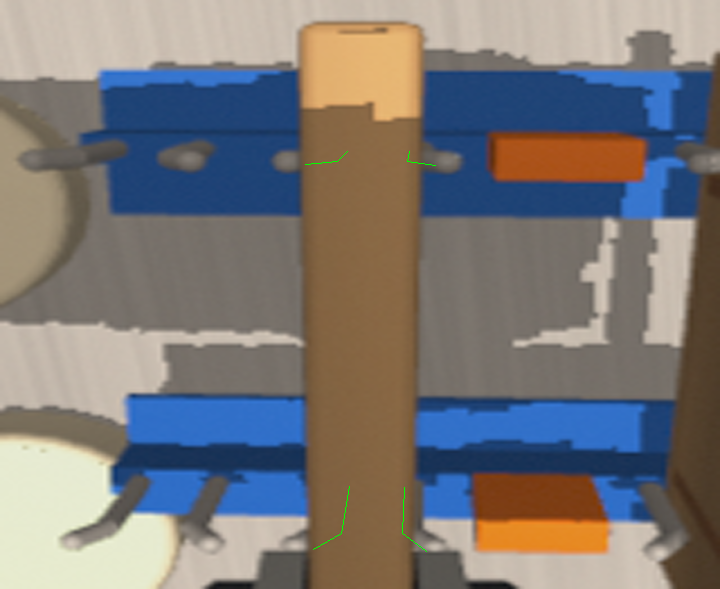

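```bash
python3 -m creep '[{"rx":0,"ry":0,"rz":0,"tx":0,"ty":1.2,"tz":20,"hand":1},{"rx":0,"ry":0,"rz":0,"tx":0,"ty":1.2,"tz":40,"hand":1},{"rx":0,"ry":0,"rz":0,"tx":0,"ty":1.2,"tz":54,"hand":1},{"rx":0,"ry":0,"rz":0,"tx":0,"ty":1.2,"tz":66,"hand":1},{"rx":0,"ry":0,"rz":0,"tx":0,"ty":1.2,"tz":76,"hand":1},{"rx":0,"ry":0,"rz":0,"tx":0,"ty":1.2,"tz":84,"hand":1},{"rx":0,"ry":0,"rz":0,"tx":0,"ty":1.2,"tz":92,"hand":1},{"rx":0,"ry":0,"rz":0,"tx":0,"ty":1.2,"tz":94,"hand":1}]'
python3 -m creep '[{"rx":0,"ry":0,"rz":0,"tx":0,"ty":0,"tz":1.5,"hand":1},{"rx":0,"ry":0,"rz":0,"tx":0,"ty":0,"tz":3,"hand":1},{"rx":0,"ry":0,"rz":0,"tx":0,"ty":0,"tz":3,"hand":1}]'
python3 -m creep '[{"rx":0,"ry":0,"rz":0,"tx":0,"ty":0,"tz":1.5,"hand":1},{"rx":0,"ry":0,"rz":0,"tx":0,"ty":0,"tz":1.5,"hand":1}]'
```

```text
clock: 34.7
position: [0.554, 0.035, 0.1844]
tool_rot: [-3.138, 0.001, 1.456]
force: [0.2, -0.2, -0.9]
grip_width: 0.0089
clock: 35.0
position: [0.5541, 0.0351, 0.1821]
tool_rot: [-3.138, 0.001, 1.456]
force: [-0.4, 0.1, -2.0]
grip_width: 0.0088
clock: 35.2
position: [0.5541, 0.0351, 0.1805]
tool_rot: [-3.138, 0.001, 1.456]
force: [1.1, -0.7, -1.0]
grip_width: 0.0092
```

```bash
python3 -m creep '[{"rx":0,"ry":0,"rz":0,"tx":0,"ty":0,"tz":1.5,"hand":1},{"rx":0,"ry":0,"rz":0,"tx":0,"ty":0,"tz":1.5,"hand":1}]'
python3 -m creep '[{"rx":0,"ry":0,"rz":0,"tx":0,"ty":0,"tz":1.5,"hand":1},{"rx":0,"ry":0,"rz":0,"tx":0,"ty":0,"tz":1.5,"hand":1}]'
```

```text
clock: 35.4
position: [0.554, 0.0351, 0.1789]
tool_rot: [-3.138, 0.001, 1.456]
force: [-0.1, 0.4, -0.7]
grip_width: 0.0089
clock: 35.6
position: [0.5543, 0.0351, 0.1778]
tool_rot: [-3.139, 0.001, 1.456]
force: [0.2, 0.1, 8.7]
grip_width: 0.0088
```

Contact. Release and retreat.

```bash
python3 -m creep '[{"rx":0,"ry":0,"rz":0,"tx":0,"ty":0,"tz":-0.5,"hand":1},{"rx":0,"ry":0,"rz":0,"tx":0,"ty":0,"tz":-0.5,"hand":0.6},{"rx":0,"ry":0,"rz":0,"tx":0,"ty":0,"tz":-0.5,"hand":0.4},{"rx":0,"ry":0,"rz":0,"tx":0,"ty":0,"tz":-0.5,"hand":0.2},{"rx":0,"ry":0,"rz":0,"tx":0,"ty":0,"tz":-0.5,"hand":0.2}]'
python3 -m creep '[{"rx":0,"ry":0,"rz":0,"tx":0,"ty":0,"tz":-10,"hand":0.2},{"rx":0,"ry":0,"rz":0,"tx":0,"ty":0,"tz":-30,"hand":0.2},{"rx":0,"ry":0,"rz":0,"tx":0,"ty":0,"tz":-70,"hand":0.2},{"rx":0,"ry":0,"rz":0,"tx":0,"ty":0,"tz":-110,"hand":0.2},{"rx":0,"ry":0,"rz":0,"tx":0,"ty":0,"tz":-132,"hand":0.2},{"rx":0,"ry":0,"rz":0,"tx":0,"ty":0,"tz":-132,"hand":0.2}]'
python3 -c "
from h import *
p=viewer.grab_frame('side'); cv2.imwrite('pics/p5s.png',cv2.resize(p['pixels'][60:260,190:440],None,fx=3,fy=3))
delta(.4929,-.3026,.31,78.2)"
```

```text
clock: 36.1
position: [0.5539, 0.035, 0.1779]
tool_rot: [-3.138, 0.001, 1.456]
force: [0.0, -0.5, -0.0]
grip_width: 0.0343
clock: 36.7
position: [0.5556, 0.0349, 0.3136]
tool_rot: [3.14, -0.001, 1.456]
force: [-0.4, 0.4, 0.2]
grip_width: 0.0341
t [-342.6  -22.9    1.6] r [-0.06 -0.01  5.23] now [0.5549 0.0351 0.3116] [-1.7994e+02 -1.0000e-02  8.3430e+01] w 0.034 t 36.75
```

View pics/p5s.png

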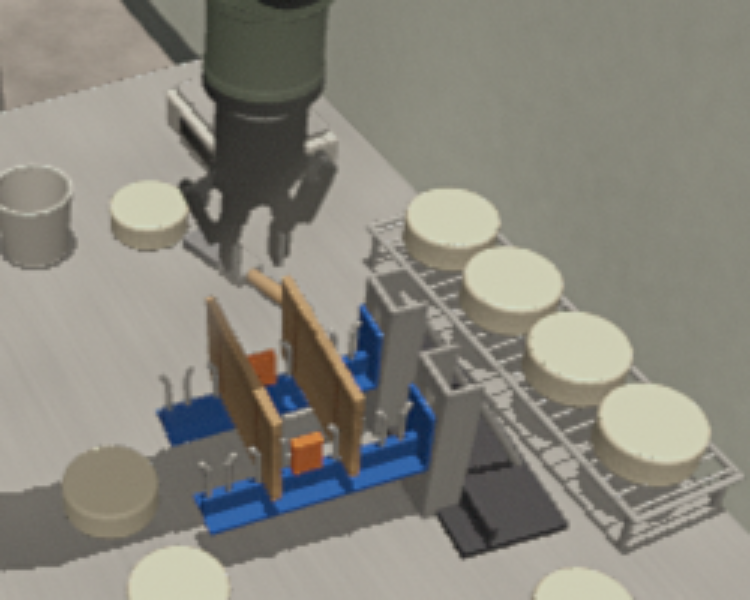

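Second board stands. Third.

```bash
python3 -m creep '[{"rx":0,"ry":0,"rz":0.6,"tx":-40,"ty":-3,"tz":0,"hand":0.2},{"rx":0,"ry":0,"rz":1.2,"tx":-85,"ty":-6,"tz":0,"hand":0.2},{"rx":0,"ry":0,"rz":1.8,"tx":-132,"ty":-9,"tz":0,"hand":0.2},{"rx":0,"ry":0,"rz":2.4,"tx":-179,"ty":-12,"tz":0,"hand":0.2},{"rx":0,"ry":0,"rz":3,"tx":-226,"ty":-15,"tz":0,"hand":0.2},{"rx":0,"ry":0,"rz":3.8,"tx":-270,"ty":-18,"tz":20,"hand":0.2},{"rx":0,"ry":0,"rz":4.6,"tx":-310,"ty":-21,"tz":45,"hand":0.2},{"rx":0,"ry":0,"rz":5.2,"tx":-338,"ty":-23,"tz":80,"hand":0.2}]'
python3 -m creep '[{"rx":0,"ry":0,"rz":0,"tx":-4.6,"ty":0,"tz":40,"hand":0.2},{"rx":0,"ry":0,"rz":0,"tx":-4.6,"ty":0,"tz":80,"hand":0.2},{"rx":0,"ry":0,"rz":0,"tx":-4.6,"ty":0,"tz":80,"hand":0.2},{"rx":0,"ry":0,"rz":0,"tx":-4.6,"ty":0,"tz":80,"hand":0.2}]'
python3 bs.py b6.png
```

```text
clock: 37.55
position: [0.4916, -0.301, 0.2298]
tool_rot: [-3.139, 0.002, 1.363]
force: [0.9, 0.3, -0.2]
grip_width: 0.0344
clock: 37.95
position: [0.4911, -0.3027, 0.1508]
tool_rot: [-3.137, 0.001, 1.365]
force: [0.3, -0.5, 0.9]
grip_width: 0.0341
[ 0.49110605 -0.3026968   0.15081476] [-1.79723831e+02  7.91552246e-02  7.82079628e+01]
```

View pics/b6.png

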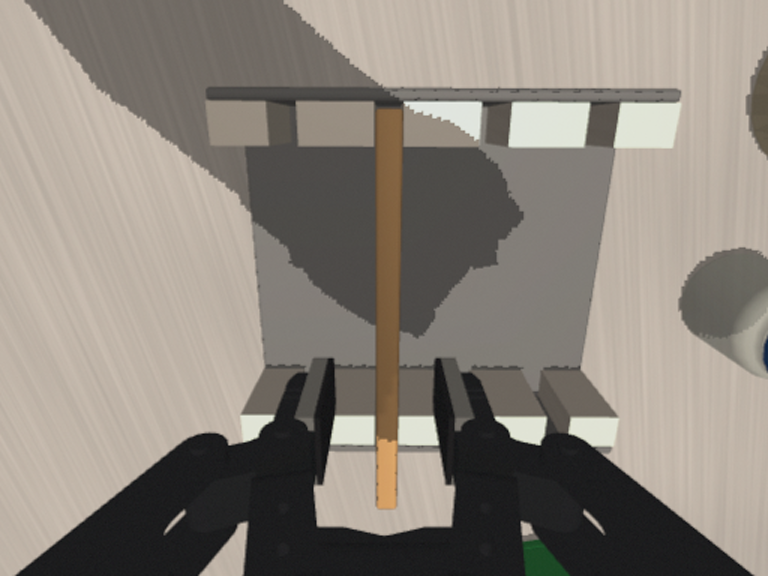

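```bash
python3 -m creep '[{"rx":0,"ry":0,"rz":0.2,"tx":0,"ty":1,"tz":25,"hand":0.2},{"rx":0,"ry":0,"rz":0.2,"tx":0,"ty":1,"tz":50,"hand":0.2},{"rx":0,"ry":0,"rz":0.2,"tx":0,"ty":1,"tz":62,"hand":0.2},{"rx":0,"ry":0,"rz":0.2,"tx":0,"ty":1,"tz":62,"hand":0.2},{"rx":0,"ry":0,"rz":0.2,"tx":0,"ty":1,"tz":62,"hand":1},{"rx":0,"ry":0,"rz":0.2,"tx":0,"ty":1,"tz":62,"hand":1},{"rx":0,"ry":0,"rz":0.2,"tx":0,"ty":1,"tz":62,"hand":1},{"rx":0,"ry":0,"rz":0.2,"tx":0,"ty":1,"tz":62,"hand":1}]' 60
python3 -m creep '[{"rx":0,"ry":0,"rz":0,"tx":0,"ty":0,"tz":0,"hand":1},{"rx":0,"ry":0,"rz":0,"tx":0,"ty":0,"tz":0,"hand":1}]'
python3 -m creep '[{"rx":0,"ry":0,"rz":0,"tx":0,"ty":0,"tz":-10,"hand":1},{"rx":0,"ry":0,"rz":0,"tx":0,"ty":0,"tz":-30,"hand":1},{"rx":0,"ry":0,"rz":0,"tx":0,"ty":0,"tz":-60,"hand":1},{"rx":0,"ry":0,"rz":0,"tx":0,"ty":0,"tz":-95,"hand":1},{"rx":0,"ry":0,"rz":0,"tx":0,"ty":0,"tz":-130,"hand":1},{"rx":0,"ry":0,"rz":0,"tx":0,"ty":0,"tz":-165,"hand":1},{"rx":0,"ry":0,"rz":0,"tx":0,"ty":0,"tz":-190,"hand":1},{"rx":0,"ry":0,"rz":0,"tx":0,"ty":0,"tz":-190,"hand":1}]'
python3 bs.py b7.png; python3 brd.py -212 .28
```

```text
clock: 38.8
position: [0.4928, -0.3033, 0.09]
tool_rot: [-3.14, 0.002, 1.362]
force: [-1.2, 1.1, 9.5]
grip_width: 0.0089
clock: 39.0
position: [0.4928, -0.3032, 0.09]
tool_rot: [-3.14, 0.002, 1.362]
force: [-0.9, 1.3, 9.4]
grip_width: 0.0088
clock: 39.8
position: [0.4936, -0.3037, 0.2827]
tool_rot: [3.139, 0.002, 1.361]
force: [-0.3, 0.5, -1.0]
grip_width: 0.009
[ 0.4936213  -0.30369226  0.28272867] [1.79877007e+02 1.25626325e-01 7.80004460e+01]
t [ 3.375e+02 -5.970e+01  1.000e-01] r [-0.01  0.09 -5.41] now [ 0.4932 -0.3031  0.2807] [-1.7999e+02  9.0000e-02  7.8020e+01] w 0.0093 t 39.85
```

View pics/b7.png

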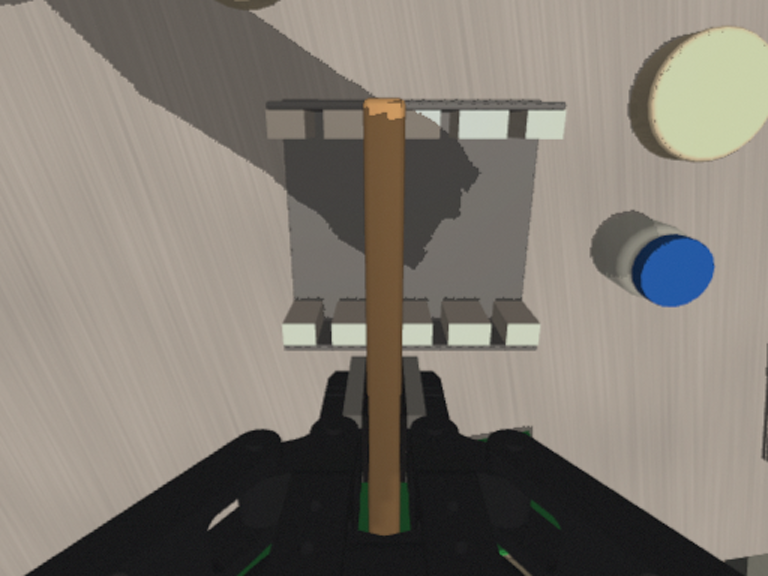

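```bash
python3 -m creep '[{"rx":0,"ry":0,"rz":-1,"tx":20,"ty":-20,"tz":-15,"hand":1},{"rx":0,"ry":0,"rz":-2.2,"tx":45,"ty":-40,"tz":-30,"hand":1},{"rx":0,"ry":0,"rz":-3.5,"tx":75,"ty":-55,"tz":-30,"hand":1},{"rx":0,"ry":0,"rz":-5,"tx":110,"ty":-59,"tz":-30,"hand":1},{"rx":0,"ry":0,"rz":-5.4,"tx":155,"ty":-59,"tz":-30,"hand":1},{"rx":0,"ry":0,"rz":-5.4,"tx":200,"ty":-59,"tz":-30,"hand":1},{"rx":0,"ry":0,"rz":-5.4,"tx":245,"ty":-59,"tz":-30,"hand":1},{"rx":0,"ry":0,"rz":-5.4,"tx":290,"ty":-59,"tz":-30,"hand":1}]'
python3 -m creep '[{"rx":0,"ry":0,"rz":0,"tx":35,"ty":0,"tz":0,"hand":1},{"rx":0,"ry":0,"rz":0,"tx":47.5,"ty":0,"tz":0,"hand":1},{"rx":0,"ry":0,"rz":0,"tx":47.5,"ty":0,"tz":0,"hand":1},{"rx":0,"ry":0,"rz":0,"tx":47.5,"ty":0,"tz":0,"hand":1}]'
python3 brd.py -212 .19;python3 zoomw.py -212 p6z.png
```

```text
clock: 40.65
position: [0.495, -0.005, 0.3081]
tool_rot: [-3.138, 0.001, 1.456]
force: [0.9, -0.6, -1.8]
grip_width: 0.0092
clock: 41.05
position: [0.5005, 0.0393, 0.308]
tool_rot: [-3.138, 0.002, 1.455]
force: [0.1, -1.3, -0.9]
grip_width: 0.0093
t [  0.8   4.7 118. ] r [-0.23  0.09 -0.05] now [0.5005 0.0393 0.308 ] [-1.7977e+02  9.0000e-02  8.3380e+01] w 0.0093 t 41.05
```

View pics/p6z.png

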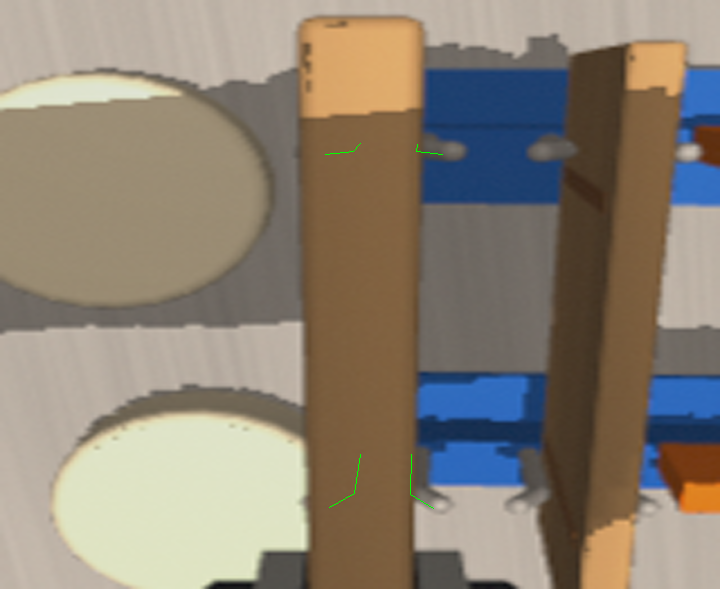

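```bash
python3 -m creep '[{"rx":0,"ry":0,"rz":0,"tx":0,"ty":3.8,"tz":20,"hand":1},{"rx":0,"ry":0,"rz":0,"tx":0,"ty":3.8,"tz":40,"hand":1},{"rx":0,"ry":0,"rz":0,"tx":0,"ty":3.8,"tz":50,"hand":1},{"rx":0,"ry":0,"rz":0,"tx":0,"ty":3.8,"tz":50,"hand":1}]'
python3 brd.py -212 .18;python3 zoomw.py -212 p7z.png
```

```text
clock: 41.5
position: [0.5039, 0.0388, 0.2574]
tool_rot: [-3.136, 0.002, 1.454]
force: [0.3, 0.1, -0.9]
grip_width: 0.0088
t [ 0.8  1.3 77.4] r [-0.3   0.11 -0.1 ] now [0.5039 0.0388 0.2574] [-1.797e+02  1.100e-01  8.333e+01] w 0.0088 t 41.5
```

View pics/p7z.png

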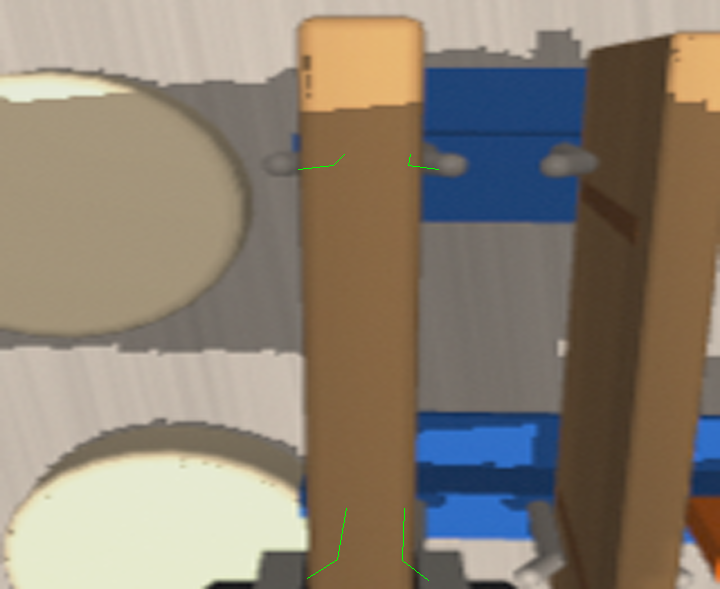

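```bash
python3 -m creep '[{"rx":0,"ry":0,"rz":0,"tx":0,"ty":0.8,"tz":14,"hand":1},{"rx":0,"ry":0,"rz":0,"tx":0,"ty":0.8,"tz":28,"hand":1},{"rx":0,"ry":0,"rz":0,"tx":0,"ty":0.8,"tz":40,"hand":1},{"rx":0,"ry":0,"rz":0,"tx":0,"ty":0.8,"tz":52,"hand":1},{"rx":0,"ry":0,"rz":0,"tx":0,"ty":0.8,"tz":62,"hand":1},{"rx":0,"ry":0,"rz":0,"tx":0,"ty":0.8,"tz":70,"hand":1},{"rx":0,"ry":0,"rz":0,"tx":0,"ty":0.8,"tz":77,"hand":1},{"rx":0,"ry":0,"rz":0,"tx":0,"ty":0.8,"tz":77,"hand":1}]'
python3 -m creep '[{"rx":0,"ry":0,"rz":0,"tx":0,"ty":0,"tz":1.5,"hand":1},{"rx":0,"ry":0,"rz":0,"tx":0,"ty":0,"tz":2,"hand":1},{"rx":0,"ry":0,"rz":0,"tx":0,"ty":0,"tz":2,"hand":1}]'
python3 -m creep '[{"rx":0,"ry":0,"rz":0,"tx":0,"ty":0,"tz":1.5,"hand":1},{"rx":0,"ry":0,"rz":0,"tx":0,"ty":0,"tz":1.5,"hand":1}]'
```

```text
clock: 42.35
position: [0.5046, 0.0397, 0.1804]
tool_rot: [-3.137, 0.001, 1.456]
force: [0.8, 0.2, -1.0]
grip_width: 0.009
clock: 42.65
position: [0.505, 0.0398, 0.1793]
tool_rot: [-3.138, 0.001, 1.456]
force: [0.2, 0.0, -1.4]
grip_width: 0.009
clock: 42.85
position: [0.5049, 0.0399, 0.1776]
tool_rot: [-3.138, 0.001, 1.456]
force: [1.0, -0.5, -0.1]
grip_width: 0.0086
```

```bash
python3 -m creep '[{"rx":0,"ry":0,"rz":0,"tx":0,"ty":0,"tz":1.5,"hand":1},{"rx":0,"ry":0,"rz":0,"tx":0,"ty":0,"tz":1.5,"hand":1}]'
python3 -m creep '[{"rx":0,"ry":0,"rz":0,"tx":0,"ty":0,"tz":1,"hand":1},{"rx":0,"ry":0,"rz":0,"tx":0,"ty":0,"tz":1,"hand":1}]'
```

```text
clock: 43.05
position: [0.5049, 0.0398, 0.176]
tool_rot: [-3.138, 0.001, 1.456]
force: [-0.1, -0.0, -1.8]
grip_width: 0.009
clock: 43.25
position: [0.5049, 0.0398, 0.1751]
tool_rot: [-3.138, 0.001, 1.456]
force: [-0.1, -0.3, -0.5]
grip_width: 0.0092
```

```bash
python3 -m creep '[{"rx":0,"ry":0,"rz":0,"tx":0,"ty":0,"tz":1,"hand":1},{"rx":0,"ry":0,"rz":0,"tx":0,"ty":0,"tz":1,"hand":1}]'
python3 -m creep '[{"rx":0,"ry":0,"rz":0,"tx":0,"ty":0,"tz":1,"hand":1},{"rx":0,"ry":0,"rz":0,"tx":0,"ty":0,"tz":1,"hand":1}]'
```

```text
clock: 43.45
position: [0.5051, 0.0398, 0.1743]
tool_rot: [-3.138, 0.001, 1.456]
force: [-1.1, 1.2, 4.0]
grip_width: 0.0088
clock: 43.65
position: [0.5052, 0.0398, 0.1736]
tool_rot: [-3.139, 0.001, 1.456]
force: [-1.6, 0.4, 11.9]
grip_width: 0.0089
```

Contact; release and retreat.

```bash
python3 -m creep '[{"rx":0,"ry":0,"rz":0,"tx":0,"ty":0,"tz":-1,"hand":1},{"rx":0,"ry":0,"rz":0,"tx":0,"ty":0,"tz":-1,"hand":0.6},{"rx":0,"ry":0,"rz":0,"tx":0,"ty":0,"tz":-1,"hand":0.4},{"rx":0,"ry":0,"rz":0,"tx":0,"ty":0,"tz":-1,"hand":0.2},{"rx":0,"ry":0,"rz":0,"tx":0,"ty":0,"tz":-1,"hand":0.2}]'
python3 -m creep '[{"rx":0,"ry":0,"rz":0,"tx":0,"ty":0,"tz":-10,"hand":0.2},{"rx":0,"ry":0,"rz":0,"tx":0,"ty":0,"tz":-30,"hand":0.2},{"rx":0,"ry":0,"rz":0,"tx":0,"ty":0,"tz":-70,"hand":0.2},{"rx":0,"ry":0,"rz":0,"tx":0,"ty":0,"tz":-110,"hand":0.2},{"rx":0,"ry":0,"rz":0,"tx":0,"ty":0,"tz":-140,"hand":0.2},{"rx":0,"ry":0,"rz":0,"tx":0,"ty":0,"tz":-140,"hand":0.2}]'
python3 bs.py p8w.png
python3 -m creep '[{"rx":0,"ry":0,"rz":0,"tx":-40,"ty":-10,"tz":0,"hand":0.2},{"rx":0,"ry":0,"rz":0,"tx":-85,"ty":-20,"tz":0,"hand":0.2},{"rx":0,"ry":0,"rz":0,"tx":-130,"ty":-30,"tz":0,"hand":0.2},{"rx":0,"ry":0,"rz":0,"tx":-175,"ty":-40,"tz":0,"hand":0.2},{"rx":0,"ry":0,"rz":0,"tx":-220,"ty":-40,"tz":0,"hand":0.2},{"rx":0,"ry":0,"rz":0,"tx":-265,"ty":-40,"tz":0,"hand":0.2},{"rx":0,"ry":0,"rz":0,"tx":-300,"ty":-40,"tz":0,"hand":0.2},{"rx":0,"ry":0,"rz":0,"tx":-300,"ty":-40,"tz":0,"hand":0.2}]'
python3 -c "
from h import *
p=viewer.grab_frame('side'); save(p,'fs.png'); cv2.imwrite('pics/fsz.png',cv2.resize(p['pixels'][130:260,220:400],None,fx=4.4,fy=4.4,interpolation=2))
p=viewer.grab_frame('top'); save(p,'ft.png')"
```

```text
clock: 44.15
position: [0.5049, 0.0398, 0.1741]
tool_rot: [-3.138, 0.001, 1.456]
force: [0.4, -1.7, -0.2]
grip_width: 0.0341
clock: 44.75
position: [0.5068, 0.0397, 0.3183]
tool_rot: [3.14, -0.002, 1.456]
force: [-0.2, -0.1, -0.9]
grip_width: 0.0343
[0.50681013 0.03968339 0.31832708] [ 1.79898365e+02 -8.74058775e-02  8.34057388e+01]
clock: 45.6
position: [0.4294, -0.2578, 0.3143]
tool_rot: [-3.137, 0.003, 1.45]
force: [-0.5, 0.7, -1.5]
grip_width: 0.0341
```

View pics/p8w.png

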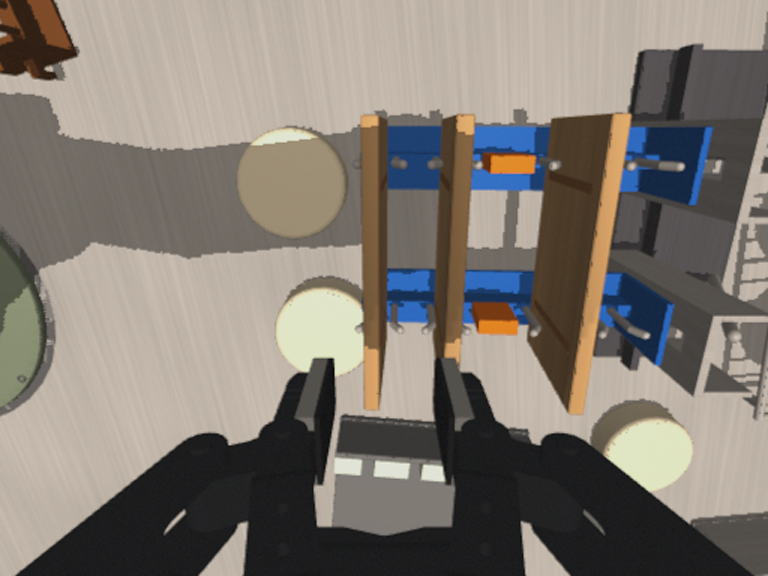

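View pics/fsz.png

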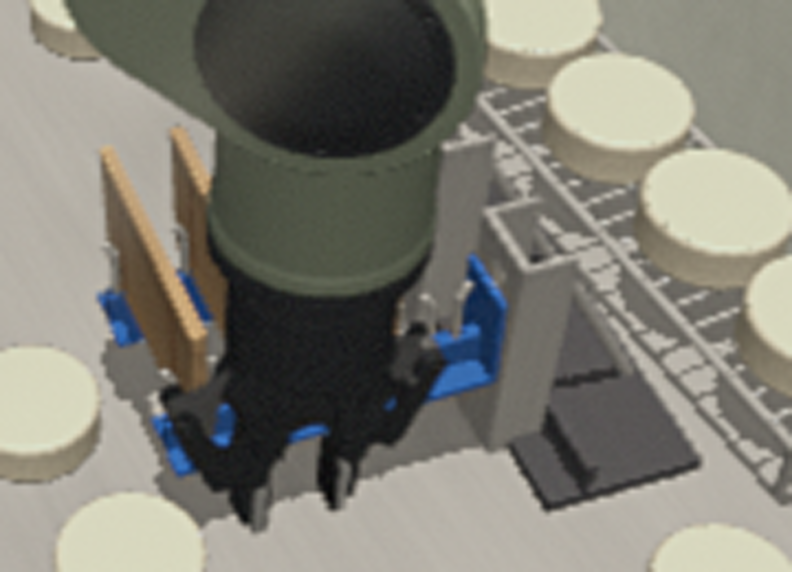

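View pics/ft.png

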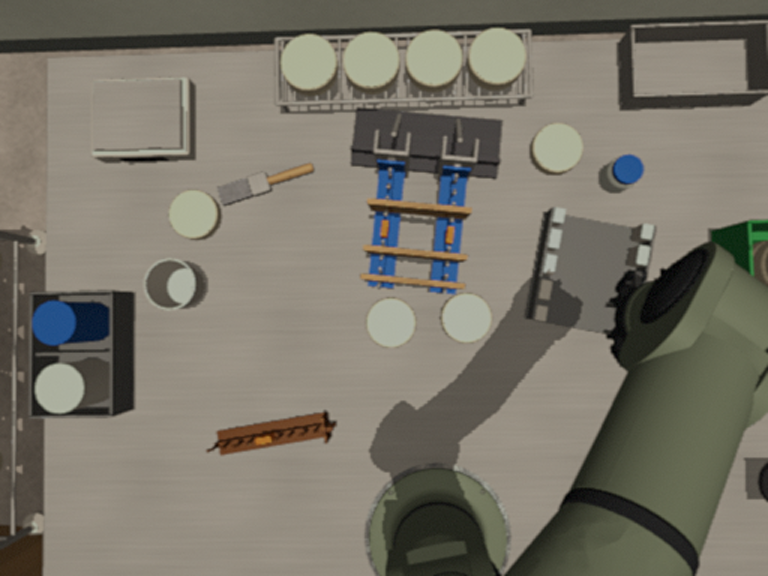

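View pics/fs.png

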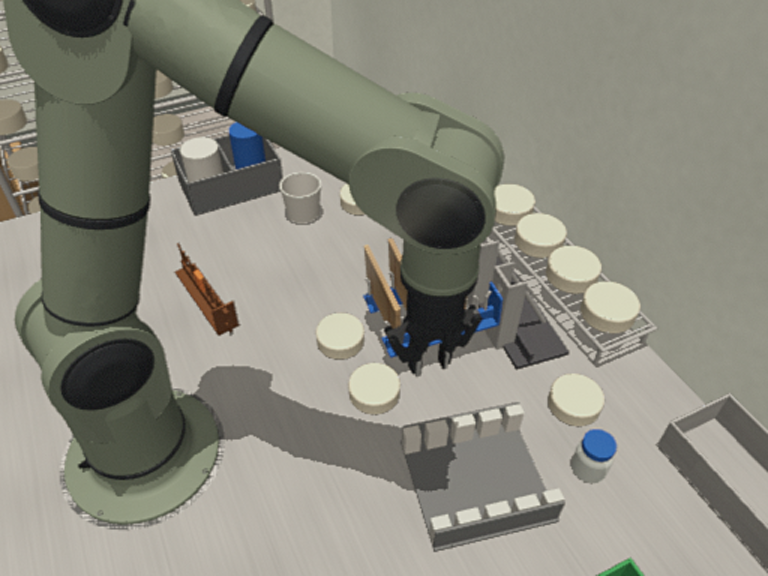

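```bash
python3 -c "
from h import *
print(bot.job_done())"
```

```text
the job is handed in; nothing more can be done
None
```

Both blue comb arms are hung in the top two slots of their posts, and all three boards that were present stand in their own slots across the two arms. The job is handed in; no verdict is reported.

- **Combs:** I pushed each one in until the plate met the post (about 8–10 N). I then lowered it about 15 mm until it bore on the slots, with 10–11 N of upward force when I let go. Each seated within 2 mm of the nominal height by the tool reading, and drooped about 0.04 rad.
- **Boards:** I lifted each one straight up out of the holder. They stand in the slots at -82, -162 and -212 mm, and I let each go only once it bore on the slot floor. The floor heights felt at contact fit combs seated at 73 mm, with a droop of 0.04–0.05 rad.
- **Last pictures:** The boards show upright with a slight lean inside the prong play, and centred between the arms to about 2 mm. The holder is empty. The cheeses, jar, brush, mould and the brown look-alike show where they started. In the final side picture the gripper hid part of the rack, so that last check rests on the top and wrist pictures.
- **Time and disagreements:** It took about 46 s of the 200 s. The only disagreement was 1–2 mm between the computed slot positions and the prongs in the pictures, so I followed the pictures. I saw no knock to either comb.

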